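# Out from under the till

### The arm

A 6-joint arm with a two-finger parallel gripper is mounted at the origin on a cart in front of the work surface, level with it; the furniture and walls round the work are solid. World frame = base frame: x ahead of the robot, y to its left, z up, the work surface at z = 0. Lengths are in m, angles in rad, forces in N, time in s.
With the tool pointing down it reaches from about 0.35 to 0.95 m from the base axis. Payload 17.4 kg.
Tool frame: the origin (TCP) lies between the finger pads; the fingertips stand 8 mm ahead of it and the grasp point (between the pads) lies 11 mm behind it; z points along the fingers, y is the line along which they close (so a half turn about z gives the same grasp; the last joint's range is limited). The gripper opens to 93 mm and grips with 3 to 60 N. Pads are 15 mm wide; open, the fingers measure 128 mm over their backs; the gripper's body (75 mm by 188 mm) begins 65 mm behind the grasp point.
Start: joints at [-1.182, 0.116, 1.442, -0, 1.584, -0.038], TCP at [0.279, -0.614, 0.227] pointing down, gripper open.
Joint ranges: [-2.83, 2.83], [-0.83, 2.19], [0.07, 2.5], [-1.14, 4.28], [0.01, 3], [-2.97, 2.97]. Speed limits (rad/s): [1.89, 1.89, 2.22, 3.14, 3.14, 3.14].

### API

Orientations are given as a unit quaternion [x, y, z, w].
In Python, from rig import robot, imaging gives the robot as it stands.
- The arm moves only by the tool servo_tool, never from a script. Its arguments are lists of equal length, an entry for each row: "rot": the turn, a rotation vector about the tool's x, y, z in units of 8 degrees (1.0 is 8 degrees), a list of three; "dp": the shift along the tool's x, y, z in units of 0.02 m (1.0 is 0.02 m), a list of three; "gripper": the finger opening in mm, from 0 to 93. In form: {"rot": [[rx, ry, rz], ...], "dp": [[x, y, z], ...], "gripper": [gripper, ...]}. A call has 1 to 10 rows; each row shifts and turns the commanded pose from where the row before left it, along the tool's axes as they then stand; what a row does not reach is not made up. A row lasts 1/10 s, in which the tool goes at most 50 mm and 8.59 degrees, less where a joint would pass 70% of its speed; a pose out of reach is approached as far as the arm can. A call with a number of a shift or a turn outside -1 to 1 is refused whole. A call with a gripper value outside its range is refused whole. The fingers move at their own pace and stop on an object; "force" is the grip in N (left out, the last holds). Time passes only in rows, so rows that do not move let the fingers close. It gives the time, the measured TCP pose, the force, the opening and the grip force at its end, in the units of the state.
- robot.read_state(): the state, without advancing time (a new reading comes with each control period).
- imaging.capture(name): name is "scene" or "top"; returns (picture, depth): 480x640x3 uint8, red, green, blue; 480x640 float32, m along the optical axis (not along the pixel's ray), 0 where there is no reading.
- imaging.camera_model(name): a dict with "K" (3x3 intrinsics, pixels), "extrinsics" (4x4, takes a point from world to camera coordinates). Camera axes: x right, y down, z forward; pixel columns grow to the right and rows downward; lengths in m; the calibration is good to about 2 mm. A picture is of the moment at which its call begins. camera_model takes no time and is no camera call.
- robot.sign_off(): hands the job in; it is judged then, once.
The state is a dict: "time": time; "joint_pos": joint angles; "qd": joint speeds; "joint_efforts": joint torques, N m; "eef_pos": TCP position; "ee_rot": TCP orientation; "ft_force": force on the tool from outside, world axes, zero at the start; "ft_torque": the same for the moment, N m; "finger_gap": finger opening in m; "grip_force": force on a finger pad.
Only numpy, scipy, OpenCV 4.12 (cv2) and the standard library are available. Lean on these libraries where they do the work, as an engineer would, in place of code of your own. Each camera call takes 0.05 s, during which the arm holds its last target. There are 200 camera calls.

### The job

The screwdriver and the carpenter's pencil lie half hidden under the sliding till of the tool tray, and the nail jar and the screw box stand in the till's way: stand jar and box on the rubber mat, then slide the till right across over their empty pockets. Lay the screwdriver by its handle in the wide notches of the tool rest and the pencil in its narrow notches. Then slide the till fully home again and put the jar and the box back upright, each in the pocket it came from.

Things in the scene. Friction and masses are not known exactly. Their poses are not given: they have to be found in the camera images.
- nail_jar: Glass jar of nails, gold lid (fixed), 69 mm in diameter, 151 mm high, about 0.4 kg; stands in one of the two pockets of the tool tray. Origin: centre of its underside, z up. Grasp the glass below the lid, which begins 135 mm up.
- screw_box: Open carton of screws, 0.25 kg, in the other pocket. Origin: underside, centre of its outline (64 mm in x, 66 in y), z up. The stiff carton spans x = -32 to +15 mm, 66 mm wide in y, 29 mm high; a raised flap juts out from x = +15 to +32 mm, 21 to 34 mm up. Grasp across y, fingers about x = -8 mm. At the start its x axis points along the tray towards the till.
- screwdriver: Screwdriver, 206 mm, in one lane of the tray's well, shank partly under the till, handle towards the pockets. Origin: mid-length, at its underside; y along it, z up as it lies. Red handle y = +28 to +103 mm, 24 mm wide, 23 high; collar 20 mm thick y = +8 to +28; steel shank 6 mm thick to y = -103. It balances near y = +50 mm: grasp it there, across x.
- pencil: Flat red carpenter's pencil, 160 mm long, 12 mm wide, 9 mm high, lying in the other lane of the well, partly under the till. Origin: middle of its length, at its underside; y runs along it, z up. Grasp it across its width near the middle.
- tool_tray: Dark wooden tray, fixed, 178 (x) by 438 mm (y), walls 9 mm thick, 66 high, floor 8 mm thick. Origin: centre of underside, z up. Well with the tools: y = +210 to -20 mm, lanes about x = +33 and -33. Two pockets, 100 (x) by 89 mm (y), centred at x = 0, y = -70 and -165, ringed by fences 10 mm above the floor. Runners 6 mm wide on both long walls, 34 mm up, carry the till.
- till (a joint): Till position, m: 0 = home at the tray's +y end, over the tools; grows as it slides to -y; 0.285 = stop at the far end, over the pockets; from 0.23 on it is clear of the tools. 1.5 N of friction; stays where left. An open wooden tray 135 mm long (y), 28 mm deep, underside 34 mm above the bench; things in the pockets stop it. A turned foot and a dowel in it are fixed.
- till_grip (a point): Grip point of the till, on its batten: an upright board across the till's middle (along x), 10 mm thick in y (the sliding direction), 74 mm wide. The point is 76 mm above the bench, 7 mm below the batten's top edge, 14 mm above the till's rims, 37 mm above the till's floor. Axes as the tool tray's: pinch along y.
- side_mat: Dark ribbed rubber mat, fixed, 120 mm (its x) by 220 mm (its y), 5 mm thick. Origin: centre of its underside. Jar and box fit side by side on it along its y, about 110 mm apart.
- tool_rest: Pale wooden rest, fixed: base 140 (x) by 86 mm (y), two rails along x at y = +35 and -35 mm, 12 mm thick, 42 high. Origin: centre of underside. Each rail has a wide notch at x = +32 mm (mouth 38 mm) and a narrow one at x = -36 (mouth 24), floors 26 mm up. Tools lie along y, either way round: handle middle (tool y = +48) over the centre, underside 26 mm up; pencil centred, 30 mm up.

How it is judged:
By the outcome, as a careful person would: the job done as asked, in the order asked, and still so for the second after the job is handed in, with the robot touching nothing.
It also fails if it takes over 144 s, if anything falls off the work surface, if the arm or the gripper's body presses on something with over 40 N, if the wrist force passes 120 N, or if a joint passes its speed limit or range.

## Working session

There is one attempt and no reset: what is moved stays moved. The work goes in short steps, Python scripts to look and compute and a tool call to move; the robot and the scene stay as the last step left them, time stands still between calls to the robot, and variables do not carry over. Pictures are saved under pics/ and viewed, at most 14 in all, crops included, and the job is handed in when it is done.

Besides the shell and the picture viewer there is one more tool, called after "Request:" by a JSON object that holds its "method" and its "body", one argument or row to a line. servo_tool: Moves the arm, as the interface text tells. Its arguments: {"type":"object","properties":{"rot":{"type":"array"},"dp":{"type":"array"},"gripper":{"type":"array"},"force":{"type":"number"}},"required":["rot","dp","gripper"]}

```bash
ls; mkdir -p pics; python3 - <<'E'
from rig import robot, imaging
import cv2, numpy as np
for n in("scene","top"):
    p,d=imaging.capture(n); cv2.imwrite(f"pics/{n}0.png",p[:,:,::-1]); np.save(f"pics/{n}0.npy",d); m=imaging.camera_model(n); print(n,np.round(m["K"],1).tolist(),np.round(m["extrinsics"],3).tolist())
s=robot.read_state();print(s)
E
```

```text
pics
scene [[436.1, 0.0, 316.9], [0.0, 436.1, 239.3], [0.0, 0.0, 1.0]] [[-0.916, -0.401, -0.01, 0.476], [-0.173, 0.417, -0.892, 0.176], [0.362, -0.816, -0.451, 0.708], [0.0, 0.0, 0.0, 1.0]]
top [[465.9, 0.0, 316.2], [0.0, 465.9, 246.8], [0.0, 0.0, 1.0]] [[-0.028, -1.0, -0.006, 0.024], [-0.989, 0.029, -0.143, 0.564], [0.143, 0.002, -0.99, 1.002], [0.0, 0.0, 0.0, 1.0]]
{'time': 0.1, 'joint_pos': array([-1.18180967e+00,  1.16442814e-01,  1.44222188e+00, -2.27283374e-06,
        1.58396907e+00, -3.77246675e-02]), 'qd': array([ 0.0002287 , -0.00027406, -0.00121505, -0.00152026,  0.00114731,
        0.00080077]), 'joint_efforts': array([ 2.42393377e-03, -7.22889733e+01, -6.23864865e+01,  7.81405717e-02,
        2.27931747e-02, -8.96174629e-05]), 'eef_pos': array([ 0.27933971, -0.61429503,  0.22596121]), 'ee_rot': array([ 9.77325759e-01,  2.11740617e-01, -9.20751366e-05, -5.12348472e-04]), 'ft_force': array([0.37226752, 0.65006154, 0.10211848]), 'ft_torque': array([-0.0079258 , -0.04262069, -0.01827227]), 'grip_force': 0.0, 'finger_gap': 0.09335087189043086}
```

View pics/scene0.png

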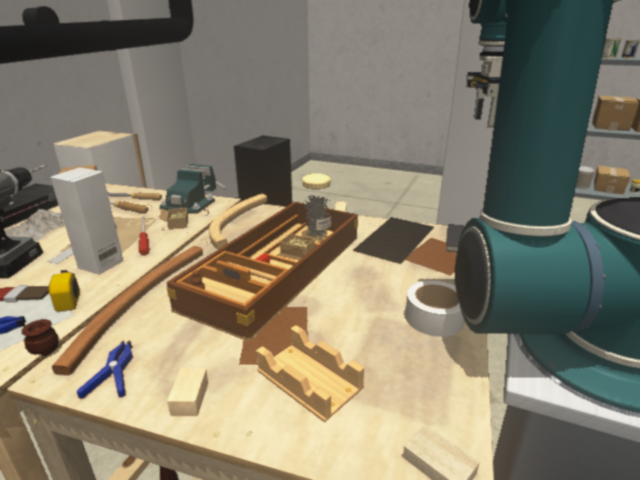

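View pics/top0.png

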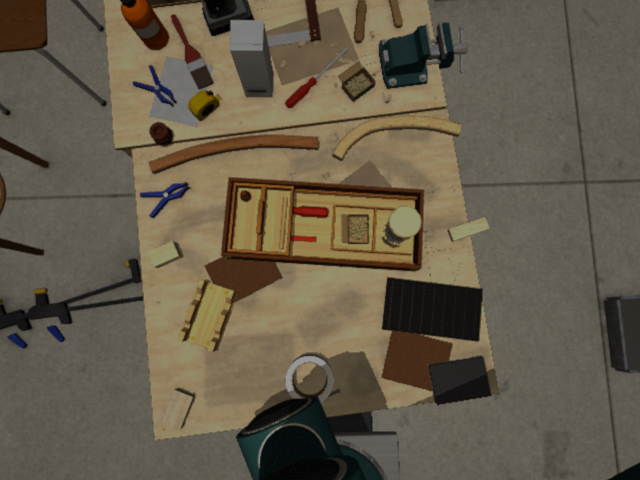

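The top view shows the tray at cols 225–422, rows 178–270. The till is at its left end, the box is in the near pocket at (355,229) and the jar in the end pocket at (405,222). The mat is at (432,308) and the rest at (208,315). I'll measure these with depth next.

```bash
cat > h.py <<'E'
from rig import robot, imaging
import cv2, numpy as np
from scipy.spatial.transform import Rotation as R
def cloud(n,d):
    m=imaging.camera_model(n);K=m["K"];E=np.array(m["extrinsics"])
    v,u=np.mgrid[:480,:640]
    c=np.stack([(u-K[0][2])*d/K[0][0],(v-K[1][2])*d/K[1][1],d],-1)
    w=(c-E[:3,3])@E[:3,:3]; w[d<=0]=np.nan
    return w
def look(n):
    p,d=imaging.capture(n); return p,cloud(n,d)
def rect(pts):
    (c,s,a)=cv2.minAreaRect((pts[:,:2]*1000).astype(np.float32)); return np.round(c,1),np.round(s,1),round(a,2)
def blob(mask,w,at=None,k=3):
    m=cv2.morphologyEx(mask.astype(np.uint8),cv2.MORPH_OPEN,np.ones((k,k))) if k else mask.astype(np.uint8)
    n,l,s,c=cv2.connectedComponentsWithStats(m)
    i=1+np.argmax(s[1:,4]) if at is None else l[at[1],at[0]]
    return w[l==i]
def px(n,P):
    m=imaging.camera_model(n);E=np.array(m["extrinsics"]);c=E[:3,:3]@np.array(P)+E[:3,3];q=np.array(m["K"])@c;return q[:2]/q[2]
E
python3 - <<'E'
from h import *
for n in("scene","top"):
    p=cv2.imread(f"pics/{n}0.png")[:,:,::-1]; w=cloud(n,np.load(f"pics/{n}0.npy")); x,y,z=w[...,0],w[...,1],w[...,2]
    print(n)
    if n=="top":
        for q in [(200,260),(300,300),(432,308),(208,315),(228,225),(262,220),(310,212),(303,239),(355,229),(405,218),(325,260),(421,240),(218,300),(245,197)]: print(q,np.round(w[q[1],q[0]],4))
    T=(x>.4)&(x<.75)&(y>-.35)&(y<.35)
    # tray wall top
    t=w[T&(z>.060)&(z<.072)];print("walls",len(t),np.nanmedian(t[:,2]),rect(t))
    hsv=cv2.cvtColor(p,cv2.COLOR_RGB2HSV)
    g=w[(x>.2)&(x<.5)&(y>.15)&(y<.35)&(z>.034)&(z<.05)]
    if len(g):print("rails",len(g),np.median(g[:,2]),rect(g))
    g=w[(x>.2)&(x<.5)&(y>.15)&(y<.35)&(z>.006)&(z<.05)]
    if len(g):print("rest",len(g),rect(g))
    mt=(hsv[...,2]<60)&(x>.25)&(x<.56)&(y<-.1)&(y>-.45)&(abs(z)<.02)
    b=blob(mt,w);print("mat",len(b),np.median(b[:,2]),rect(b))
    j=w[T&(z>.12)&(z<.18)];print("jar",len(j),j[:,2].max(),rect(j),np.median(j,0))
p=cv2.imread("pics/top0.png"); cv2.imwrite("pics/c.png",cv2.resize(p[170:280,215:430],None,fx=3.6,fy=3.6,interpolation=cv2.INTER_CUBIC))
E
```

```text
scene
walls 3230 0.06453338256057184 (array([616.8,  -6.5]), array([440.1, 179.9]), 84.62)
rails 1229 0.04160139042540546 (array([420.3, 256.2]), array([ 83.8, 141.5]), 70.14)
rest 7323 (array([341.8, 284.7]), array([ 87. , 309.5]), 71.01)Traceback (most recent call last):
  File "<stdin>", line 16, in <module>
  File "h.py", line 17, in blob
    i=1+np.argmax(s[1:,4]) if at is None else l[at[1],at[0]]
        ~~~~~~~~~^^^^^^^^^
    return _wrapfunc(a, 'argmax', axis=axis, out=out, **kwds)
    return bound(*args, **kwds)
ValueError: attempt to get argmax of an empty sequence
```

```bash
python3 - <<'E'
from h import *
for n in("scene","top"):
    p=cv2.imread(f"pics/{n}0.png")[:,:,::-1].copy(); w=cloud(n,np.load(f"pics/{n}0.npy")); x,y,z=w[...,0],w[...,1],w[...,2]
    print(n)
    if n=="top":
        for q in [(200,260),(300,300),(432,308),(228,225),(262,220),(310,212),(303,239),(355,229),(405,218),(325,260),(245,197)]: print(q,np.round(w[q[1],q[0]],4),p[q[1],q[0]])
    T=(x>.4)&(x<.75)&(y>-.35)&(y<.35)
    t=w[T&(z>.060)&(z<.072)];print("walls",len(t),np.nanmedian(t[:,2]),rect(t))
    g=w[(x>.3)&(x<.5)&(y>.1)&(y<.35)&(z>.034)&(z<.05)]
    print("rails",len(g),np.median(g[:,2]),rect(g))
    mt=(p.max(-1)<75)&(x>.25)&(x<.56)&(y<-.1)&(y>-.45)&(abs(z)<.02)
    if mt.any(): b=blob(mt,w);print("mat",len(b),np.median(b[:,2]),rect(b))
    j=w[T&(z>.145)&(z<.18)];print("jar",len(j),j[:,2].max(),rect(j),np.median(j,0))
    hsv=cv2.cvtColor(p,cv2.COLOR_RGB2HSV)
    rd=((hsv[...,0]<6)|(hsv[...,0]>174))&(hsv[...,1]>180)&(hsv[...,2]>120)&T&(z<.06)
    nn,l,s,c=cv2.connectedComponentsWithStats(rd.astype(np.uint8))
    for i in range(1,nn):
        if s[i,4]>15: b=w[l==i];print("red",s[i],np.round(np.nanpercentile(b[:,2],[5,50,90]),4),rect(b))
p=cv2.imread("pics/top0.png"); cv2.imwrite("pics/c.png",cv2.resize(p[170:280,215:430],None,fx=3.6,fy=3.6,interpolation=cv2.INTER_CUBIC))
E
```

```text
scene
walls 3230 0.06453338256057184 (array([616.8,  -6.5]), array([440.1, 179.9]), 84.62)
rails 1229 0.04160139042540546 (array([420.3, 256.2]), array([ 83.8, 141.5]), 70.14)
mat 1559 0.005371628504713282 (array([ 419.7, -251.1]), array([209.6, 112.4]), 81.42)
jar 371 0.16197822676359558 (array([ 593.4, -166. ]), array([62.1, 61.7]), 10.21) [ 0.58976748 -0.15367069  0.15899718]
red [258 254  11   7  53] [0.0234 0.0295 0.0317] (array([645.1,  -1.3]), array([25.8, 12.6]), 77.16)
top
(200, 260) [5.469e-01 2.782e-01 3.000e-04] [135 119  92]
(300, 300) [0.4481 0.0485 0.0019] [150 143 108]
(432, 308) [ 0.4214 -0.2509  0.0035] [23 20 20]
(228, 225) [0.6159 0.2017 0.0595] [28 14  6]
(262, 220) [0.6218 0.1244 0.0747] [28 17 11]
(310, 212) [0.6464 0.0198 0.0299] [135  26  14]
(303, 239) [0.5862 0.0377 0.0189] [152  29  16]
(355, 229) [ 0.606  -0.0823  0.0183] [84 71 45]
(405, 218) [ 0.6004 -0.1716  0.1565] [149 150 112]
(325, 260) [ 0.5308 -0.0104  0.0671] [74 40 16]
(245, 197) [0.6769 0.1627 0.0651] [50 26 12]
walls 3107 0.06462439702778908 (array([616.6,  -9.3]), array([438.7, 179. ]), 84.46)
rails 540 0.04127976906547095 (array([420.9, 254.4]), array([ 83.4, 139.1]), 70.02)
mat 8978 0.004177555546584857 (array([ 369.6, -259.9]), array([249.4, 240.8]), 88.58)
jar 857 0.16394941220572415 (array([ 594.3, -171.1]), array([64.3, 64.6]), 30.52) [ 0.593261   -0.16998562  0.15875492]
red [295 208  31   6 132] [0.0258 0.0299 0.0327] (array([649.5,  19.9]), array([69.4, 10.6]), 84.83)
red [294 236  22   5  80] [0.0114 0.015  0.0172] (array([588.2,  34.3]), array([48.6,  8.3]), 85.67)
```

View pics/c.png

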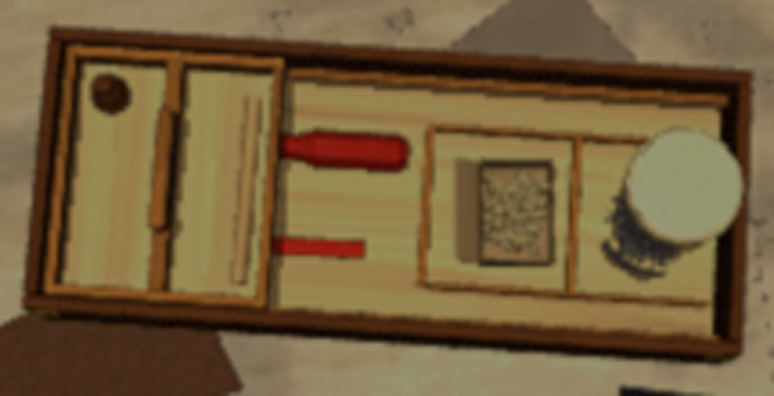

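The crop shows, left to right, the till with its batten at about x=165, the red handle (upper lane), the pencil (lower lane), the box with its flap towards the till, and the jar. I still need the box, batten, notches and mat positions.

```bash
cat >> h.py <<'E'
def fr(c,yaw):
    a=np.radians(yaw);return np.array(c),np.array([[np.cos(a),-np.sin(a)],[np.sin(a),np.cos(a)]])
TR=fr([616.7,-8.],-5.45); RE=fr([420.6,255.3],-19.9); MA=fr([419.7,-251.1],-8.6)
def to(F,w): return (w[...,:2]*1000-F[0])@F[1]
def frm(F,p): return F[1]@np.array(p)+F[0]
E
python3 - <<'E'
from h import *
for n in("scene","top"):
    p=cv2.imread(f"pics/{n}0.png")[:,:,::-1].copy(); w=cloud(n,np.load(f"pics/{n}0.npy")); z=w[...,2]*1000
    print(n); t=to(TR,w); r=to(RE,w); m=to(MA,w); f=np.round
    k=(abs(t[...,0])<75)&(abs(t[...,1]-140)<60)&(z>70)&(z<95); q=t[k]
    print("batten",k.sum(),f(np.percentile(q,[2,50,98],0),1).tolist(),np.median(z[k]))
    k=(abs(t[...,0])<73)&(abs(t[...,1]-140)<90)&(z>56)&(z<66); q=t[k]
    print("till rim",k.sum(),f(np.percentile(q,[1,99],0),1).tolist())
    k=(abs(t[...,0])<48)&(abs(t[...,1]+72)<42)&(z>26)&(z<48); q=t[k]
    if k.sum():print("box",k.sum(),f(np.percentile(q,[1,50,99],0),1).tolist(),f(np.percentile(z[k],[5,50,95]),1))
    for s in(-35,35):
        k=(abs(r[...,1]-s)<5)&(abs(r[...,0])<72); xs=r[k][:,0]; b=np.arange(-70,71,7)
        print("rail",s,[int(np.nanmax(z[k][(xs>=i)&(xs<i+7)],initial=-1)) for i in b])
    k=(p.max(-1)<60)&(abs(m[...,0])<75)&(abs(m[...,1])<130)&(abs(z)<15); q=w[k]
    print("mat",rect(q),np.median(z[k]))
    k=(abs(t[...,0])<150)&(abs(t[...,1])<350)
    # obstacles
    for nm,(x0,x1,y0,y1) in dict(black=(.15,.33,-.45,-.2),bowl=(.2,.4,-.1,.15),block=(.5,.65,-.45,-.27)).items():
        k=(w[...,0]>x0)&(w[...,0]<x1)&(w[...,1]>y0)&(w[...,1]<y1)
        if k.any():print(nm,np.nanpercentile(z[k],[50,95,99]).round(0))
E
```

```text
scene
batten 349 [[-36.8, 136.5], [0.7, 143.7], [53.0, 185.7]] 78.93622790739957
till rim 1322 [[-72.5, 73.4], [72.7, 220.4]]
box 401 [[-36.2, -105.3], [-2.2, -79.9], [31.3, -40.0]] [27.  32.  38.3]
rail -35 [44, 44, 43, 42, 28, 36, 44, 43, 43, 44, 43, 44, 41, 28, 27, 30, 40, 44, 43, 43, -1]
rail 35 [43, 44, 44, 42, 27, 37, 43, 44, 44, 44, 44, 43, -1, 27, 28, 31, 40, 43, 43, 43, 41]
mat (array([0., 0.]), array([0., 0.]), 0.0) nan
black [ 16. 507. 513.]
bowl [118. 472. 494.]
block [ 1. 19. 20.]
top
batten 204 [[-35.7, 132.3], [5.1, 137.5], [55.8, 181.4]] 81.87682511341319
till rim 852 [[-72.7, 70.2], [72.8, 217.1]]
box 448 [[-36.3, -105.8], [-0.9, -66.3], [31.2, -40.5]] [26.9 32.4 41.4]
rail -35 [45, 47, 45, 44, 31, 31, 42, 45, 45, 45, 47, 44, 42, 30, 29, 28, 39, 45, 45, 45, 40]
rail 35 [45, 44, 45, 43, 31, 33, 44, 46, 44, 44, 44, 43, 42, 33, 28, 30, 42, 44, 45, 45, 44]
mat (array([ 419.4, -250.6]), array([218.3, 119.6]), 81.92) 4.851089776417738
black [ 15. 522. 540.]
bowl [  3. 604. 622.]
block [ 0. 19. 21.]
  return _methods._mean(a, axis=axis, dtype=dtype,
  ret = ret.dtype.type(ret / rcount)
```

Request:
{"method": "servo_tool", "body": {
  "rot": [
    [0,0,-1],
    [0,0,-1],
    [0,0,-1],
    [0,0,-1],
    [0,0,-1],
    [0,0,-1],
    [0,0,-1],
    [0,0,-0.5]
  ],
  "dp": [
    [0,0,0],
    [0,0,0],
    [0,0,0],
    [0,0,0],
    [0,0,0],
    [0,0,0],
    [0,0,0],
    [0,0,0]
  ],
  "gripper": [93,93,93,93,93,93,93,93],
  "force": 25
}}

```text
time: 0.9
eef_pos: [0.2794, -0.6143, 0.2262]
ee_rot: [0.739, 0.674, 0.0, -0.0]
ft_force: [-0.7, -1.1, 0.1]
finger_gap: 0.0932
grip_force: 0.0
```

Request:
{"method": "servo_tool", "body": {
  "rot": [
    [0,0,0],
    [0,0,0],
    [0,0,0],
    [0,0,0],
    [0,0,0],
    [0,0,0],
    [0,0,0],
    [0,0,0],
    [0,0,0],
    [0,0,0]
  ],
  "dp": [
    [0.98,0.56,0],
    [0.98,0.56,0],
    [0.98,0.56,0],
    [0.98,0.56,0],
    [0.98,0.56,0],
    [0.98,0.56,0],
    [0.98,0.56,0],
    [0.98,0.56,0],
    [0.98,0.56,0],
    [0.98,0.56,0]
  ],
  "gripper": [93,93,93,93,93,93,93,93,93,93]
}}

```text
time: 1.9
eef_pos: [0.4108, -0.4279, 0.2267]
ee_rot: [0.741, 0.672, 0.0, 0.0]
ft_force: [1.1, 0.4, -0.0]
finger_gap: 0.0929
grip_force: 0.0
```

Request:
{"method": "servo_tool", "body": {
  "rot": [
    [0,0,0],
    [0,0,0],
    [0,0,0],
    [0,0,0],
    [0,0,0],
    [0,0,0],
    [0,0,0],
    [0,0,0],
    [0,0,0],
    [0,0,0]
  ],
  "dp": [
    [0.98,0.56,0],
    [0.98,0.56,0],
    [0.98,0.56,0],
    [0.98,0.56,0],
    [0.98,0.56,0],
    [0.98,0.56,0],
    [0.98,0.56,0],
    [0.98,0.56,0],
    [0.98,0.56,0],
    [0.98,0.56,0]
  ],
  "gripper": [93,93,93,93,93,93,93,93,93,93]
}}

```text
time: 2.9
eef_pos: [0.5406, -0.2436, 0.2267]
ee_rot: [0.741, 0.672, 0.0, 0.0]
ft_force: [0.1, -0.8, -0.0]
finger_gap: 0.0932
grip_force: 0.0
```

```bash
cat > go.py <<'E'
# python3 go.py FRAME x y TCPz [yaw offset]: print remaining move in tool units to the pose
import sys; from h import *
s=robot.read_state(); Rm=R.from_quat(s["ee_rot"]).as_matrix(); P=s["eef_pos"]*1000
xd=np.degrees(np.arctan2(Rm[1,0],Rm[0,0]))
print("t",round(s["time"],2),"tcp",P.round(1),"xdir",round(xd,2),"tilt",np.degrees(np.arccos(-Rm[2,2])).round(2),"gap",round(s["finger_gap"]*1000,1),"F",s["ft_force"].round(1),"grip",round(s["grip_force"],1),"tray",to(TR,s["eef_pos"]).round(1),"j6",s["joint_pos"][5].round(2))
if len(sys.argv)>3:
    F={"T":TR,"R":RE,"M":MA}[sys.argv[1]]; a=[float(v) for v in sys.argv[2:]]
    g=np.append(frm(F,a[:2]),a[2]); print("goal",g.round(1),"tool units",(Rm.T@(g-P)/20).round(2))
    tgt=np.degrees(np.arctan2(F[1][1,0],F[1][0,0]))+(a[3] if len(a)>3 else 90)
    print("rz units",round(-(((tgt-xd)+180)%360-180)/8,2))
E
sed -i 's/MA=fr.*/MA=fr([419.5,-250.8],-8.2)/' h.py
python3 go.py T -6.8 -164.5 108; python3 - <<'E'
from h import *
w=cloud("top",np.load("pics/top0.npy"));print(w[380,460],w[378,310],w[229,468])
E
```

```text
t 2.9 tcp [ 540.6 -243.6  226.7] xdir 84.42 tilt 0.01 gap 93.2 F [ 0.1 -0.8 -0. ] grip 0.0 tray [ -53.4 -241.7] j6 -0.37
goal [ 594.3 -171.1  108. ] tool units [3.87 2.32 5.94]
rz units -0.02
[ 0.26332111 -0.29870522  0.01782595] [ 0.27410285  0.03032247 -0.00149389] [ 0.59877384 -0.34192785  0.01601674]
```

Request:
{"method": "servo_tool", "body": {
  "rot": [
    [0,0,0],
    [0,0,0],
    [0,0,0],
    [0,0,0],
    [0,0,0],
    [0,0,0],
    [0,0,0],
    [0,0,0],
    [0,0,0],
    [0,0,0]
  ],
  "dp": [
    [0.97,0.58,0],
    [0.97,0.58,0],
    [0.97,0.58,0],
    [0.96,0.58,0],
    [0,0,1],
    [0,0,1],
    [0,0,1],
    [0,0,1],
    [0,0,1],
    [0,0,0.9]
  ],
  "gripper": [93,93,93,93,93,93,93,93,93,93]
}}

```text
time: 3.9
eef_pos: [0.5936, -0.1719, 0.1077]
ee_rot: [0.741, 0.672, 0.0, -0.0]
ft_force: [-0.5, 0.1, 0.8]
finger_gap: 0.0929
grip_force: 0.0
```

```bash
python3 - <<'E'
from h import *
p,w=look("scene"); cv2.imwrite("pics/s1.png",cv2.resize(p[120:300,200:400],None,fx=3,fy=3,interpolation=cv2.INTER_CUBIC)[:,:,::-1])
E
python3 go.py T -6.8 -164.5 108
```

```text
t 3.95 tcp [ 592.6 -171.8  104.5] xdir 84.45 tilt 0.2 gap 93.0 F [ 0.3  0.2 -2.6] grip 0.0 tray [  -8.4 -165.4] j6 -0.23
goal [ 594.3 -171.1  108. ] tool units [ 0.04  0.08 -0.18]
rz units -0.01
```

View pics/s1.png

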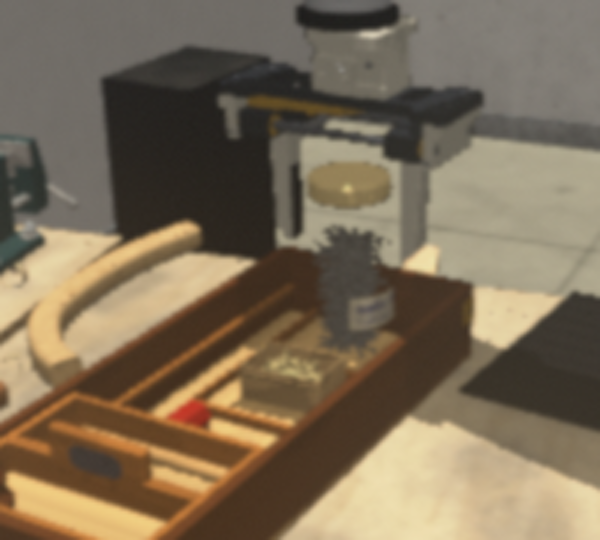

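The fingers straddle the jar: the lid at (350,185) lies between the finger bars at (285,190) and (412,210). I'll close on it and lift.

Request:
{"method": "servo_tool", "body": {
  "rot": [
    [0,0,0],
    [0,0,0],
    [0,0,0],
    [0,0,0],
    [0,0,0],
    [0,0,0]
  ],
  "dp": [
    [0,0,0],
    [0,0,0],
    [0,0,0],
    [0,0,0],
    [0,0,0],
    [0,0,0]
  ],
  "gripper": [60,60,60,60,60,60],
  "force": 30
}}

```text
time: 4.55
eef_pos: [0.5942, -0.1735, 0.1097]
ee_rot: [0.741, 0.672, 0.0, 0.0]
ft_force: [-3.0, 0.2, 6.2]
finger_gap: 0.0682
grip_force: 30.0
```

```bash
python3 go.py M 0 -55 190; python3 go.py M 0 -55 105
```

```text
t 4.55 tcp [ 594.2 -173.5  109.7] xdir 84.45 tilt 0.07 gap 68.2 F [-3.   0.2  6.2] grip 30.0 tray [  -6.7 -166.9] j6 -0.23
goal [ 411.7 -305.2  190. ] tool units [-7.44 -8.44 -4.02]
rz units 0.33
t 4.55 tcp [ 594.2 -173.5  109.7] xdir 84.45 tilt 0.07 gap 68.2 F [-3.   0.2  6.2] grip 30.0 tray [  -6.7 -166.9] j6 -0.23
goal [ 411.7 -305.2  105. ] tool units [-7.44 -8.45  0.23]
rz units 0.33
```

Request:
{"method": "servo_tool", "body": {
  "rot": [
    [0,0,0],
    [0,0,0],
    [0,0,0],
    [0,0,0],
    [0,0,0],
    [0,0,0]
  ],
  "dp": [
    [0,0,-0.4],
    [0,0,-0.8],
    [0,0,-1],
    [0,0,-1],
    [0,0,-0.6],
    [0,0,-0.2]
  ],
  "gripper": [60,60,60,60,60,60]
}}

```text
time: 5.15
eef_pos: [0.5943, -0.1736, 0.1907]
ee_rot: [0.741, 0.672, 0.001, 0.001]
ft_force: [1.1, -0.4, -3.5]
finger_gap: 0.0679
grip_force: 30.0
```

Request:
{"method": "servo_tool", "body": {
  "rot": [
    [0,0,0],
    [0,0,0],
    [0,0,0],
    [0,0,0],
    [0,0,0],
    [0,0,0],
    [0,0,0],
    [0,0,0],
    [0,0,0],
    [0,0,0]
  ],
  "dp": [
    [-0.4,-0.44,0],
    [-0.8,-0.9,0],
    [-0.88,-1,0],
    [-0.88,-1,0],
    [-0.88,-1,0],
    [-0.88,-1,0],
    [-0.88,-1,0],
    [-0.8,-0.9,0],
    [-0.6,-0.7,0],
    [-0.44,-0.5,0]
  ],
  "gripper": [60,60,60,60,60,60,60,60,60,60]
}}

```text
time: 6.15
eef_pos: [0.4098, -0.3057, 0.1877]
ee_rot: [0.741, 0.672, -0.0, -0.001]
ft_force: [-0.6, -0.7, -3.3]
finger_gap: 0.0684
grip_force: 30.0
```

```bash
python3 go.py M 0 -55 107
```

```text
t 6.15 tcp [ 409.8 -305.7  187.7] xdir 84.41 tilt 0.07 gap 68.4 F [-0.6 -0.7 -3.3] grip 30.0 tray [-177.7 -316. ] j6 -0.59
goal [ 411.7 -305.2  107. ] tool units [0.03 0.09 4.03]
rz units 0.33
```

Request:
{"method": "servo_tool", "body": {
  "rot": [
    [0,0,0],
    [0,0,0],
    [0,0,0],
    [0,0,0],
    [0,0,0],
    [0,0,0],
    [0,0,0],
    [0,0,0]
  ],
  "dp": [
    [0.03,0.06,0.5],
    [0,0,0.9],
    [0,0,0.9],
    [0,0,0.8],
    [0,0,0.5],
    [0,0,0.3],
    [0,0,0.1],
    [0,0,0.05]
  ],
  "gripper": [60,60,60,60,60,60,60,60]
}}

```text
time: 6.95
eef_pos: [0.413, -0.3048, 0.1079]
ee_rot: [0.74, 0.672, 0.0, 0.0]
ft_force: [-0.6, 0.1, -3.9]
finger_gap: 0.0681
grip_force: 30.0
```

```bash
python3 go.py M 0 -55 107
```

```text
t 6.95 tcp [ 413.  -304.8  107.9] xdir 84.46 tilt 0.03 gap 68.1 F [-0.6  0.1 -3.9] grip 30.0 tray [-174.6 -314.8] j6 -0.59
goal [ 411.7 -305.2  107. ] tool units [-0.03 -0.06  0.05]
rz units 0.33
```

Request:
{"method": "servo_tool", "body": {
  "rot": [
    [0,0,0],
    [0,0,0],
    [0,0,0]
  ],
  "dp": [
    [0,0,0.06],
    [0,0,0.05],
    [0,0,0]
  ],
  "gripper": [60,60,60]
}}

```text
time: 7.25
eef_pos: [0.413, -0.305, 0.1067]
ee_rot: [0.741, 0.672, -0.0, 0.001]
ft_force: [-2.0, 0.9, 4.9]
finger_gap: 0.0679
grip_force: 30.0
```

Request:
{"method": "servo_tool", "body": {
  "rot": [
    [0,0,0],
    [0,0,0],
    [0,0,0],
    [0,0,0]
  ],
  "dp": [
    [0,0,0],
    [0,0,0],
    [0,0,0],
    [0,0,0]
  ],
  "gripper": [93,93,93,93]
}}

```text
time: 7.65
eef_pos: [0.4128, -0.3047, 0.1055]
ee_rot: [0.74, 0.672, 0.0, 0.0]
ft_force: [0.8, 0.5, 0.4]
finger_gap: 0.0921
grip_force: 0.0
```

Request:
{"method": "servo_tool", "body": {
  "rot": [
    [0,0,0],
    [0,0,0],
    [0,0,0],
    [0,0,0],
    [0,0,0],
    [0,0,0]
  ],
  "dp": [
    [0,0,-0.4],
    [0,0,-0.8],
    [0,0,-1],
    [0,0,-1],
    [0,0,-0.6],
    [0,0,0]
  ],
  "gripper": [93,93,93,93,93,93]
}}

```text
time: 8.25
eef_pos: [0.4134, -0.3051, 0.1839]
ee_rot: [0.74, 0.672, 0.0, 0.002]
ft_force: [0.9, 0.5, -0.1]
finger_gap: 0.0929
grip_force: 0.0
```

```bash
python3 - <<'E'
from h import *
p,w=look("top"); z=w[...,2]*1000;t=to(TR,w);m=to(MA,w)
k=(abs(t[...,0])<48)&(abs(t[...,1]+72)<42)&(z>28)&(z<48); q=t[k]
print("box",k.sum(),np.round(np.percentile(q,[1,50,99],0),1).tolist(),rect(q/1000))
k=(abs(m[...,0])<60)&(abs(m[...,1]+55)<60)&(z>148)&(z<170);print("jar lid",k.sum(), np.median(z[k]) if k.any() else 0, rect(w[k]) if k.any() else 0)
cv2.imwrite("pics/t2.png",cv2.resize(p[170:350,280:500],None,fx=3,fy=3,interpolation=cv2.INTER_CUBIC)[:,:,::-1])
E
python3 go.py T -2.5 -81 110
```

```text
box 377 [[-36.5, -106.2], [-1.2, -56.9], [31.2, -40.4]] (array([ -3.2, -73.1]), array([67. , 63.6]), 4.26)
jar lid 567 155.7585707449524 (array([ 420.3, -291.8]), array([40.5, 63. ]), 52.44)
t 8.3 tcp [ 413.  -304.9  182.3] xdir 84.45 tilt 0.08 gap 92.8 F [ 0.1  0.3 -1. ] grip 0.0 tray [-174.6 -314.9] j6 -0.59
goal [606.5 -88.4 110. ] tool units [11.71  8.58  3.61]
rz units -0.01
```

View pics/t2.png

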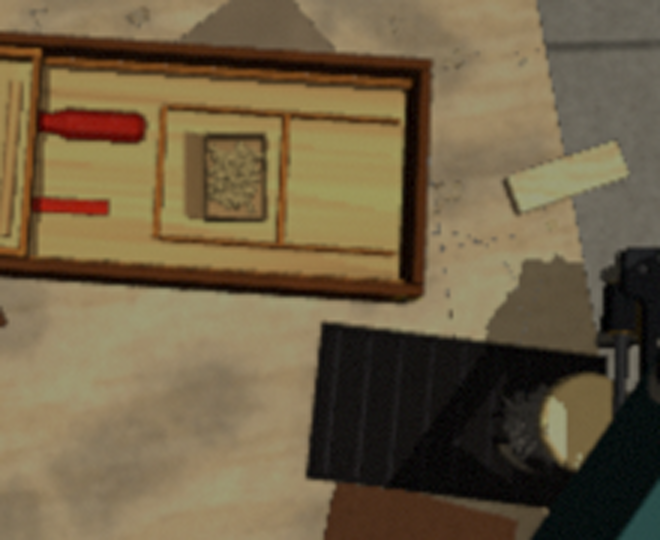

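The jar stands upright on the mat at about (575,420). Next is the box, which is turned about 3° from the tray.

Request:
{"method": "servo_tool", "body": {
  "rot": [
    [0,0,0],
    [0,0,0],
    [0,0,0],
    [0,0,0],
    [0,0,0],
    [0,0,0],
    [0,0,0],
    [0,0,0],
    [0,0,0],
    [0,0,0]
  ],
  "dp": [
    [0.6,0.4,-0.3],
    [0.95,0.7,0],
    [1,0.75,0],
    [1,0.75,0],
    [1,0.75,0],
    [1,0.75,0],
    [1,0.75,0],
    [1,0.75,0],
    [1,0.75,0],
    [1,0.7,0]
  ],
  "gripper": [93,93,93,93,93,93,93,93,93,85]
}}

```text
time: 9.3
eef_pos: [0.5722, -0.1264, 0.1866]
ee_rot: [0.74, 0.672, -0.0, -0.001]
ft_force: [0.4, -0.4, -0.5]
finger_gap: 0.0888
grip_force: 0.0
```

Request:
{"method": "servo_tool", "body": {
  "rot": [
    [0,0,0],
    [0,0,0],
    [0,0,0],
    [0,0,-0.4],
    [0,0,0],
    [0,0,0],
    [0,0,0],
    [0,0,0]
  ],
  "dp": [
    [0.95,0.6,0.2],
    [0.8,0.4,0.6],
    [0.4,0.3,0.9],
    [0,0,0.8],
    [0,0,0.5],
    [0,0,0.4],
    [0,0,0.2],
    [0,0,0]
  ],
  "gripper": [84,84,84,84,84,84,84,84]
}}

```text
time: 10.1
eef_pos: [0.6014, -0.0881, 0.1151]
ee_rot: [0.722, 0.692, -0.0, -0.0]
ft_force: [0.2, 0.8, -0.7]
finger_gap: 0.0841
grip_force: 0.0
```

```bash
python3 go.py T -3 -81 29 93
```

```text
t 10.1 tcp [601.4 -88.1 115.1] xdir 87.59 tilt 0.02 gap 84.1 F [ 0.2  0.8 -0.7] grip 0.0 tray [ -7.6 -81.2] j6 -0.15
goal [606.  -88.3  29. ] tool units [-0.    0.23  4.3 ]
rz units 0.0
```

Request:
{"method": "servo_tool", "body": {
  "rot": [
    [0,0,0],
    [0,0,0],
    [0,0,0],
    [0,0,0],
    [0,0,0],
    [0,0,0],
    [0,0,0],
    [0,0,0]
  ],
  "dp": [
    [0,0.23,0.6],
    [0,0,0.9],
    [0,0,0.9],
    [0,0,0.8],
    [0,0,0.6],
    [0,0,0.3],
    [0,0,0.2],
    [0,0,0]
  ],
  "gripper": [82,82,82,82,82,82,82,82]
}}

```text
time: 10.9
eef_pos: [0.6062, -0.0881, 0.0293]
ee_rot: [0.721, 0.692, -0.0, -0.0]
ft_force: [1.3, 0.1, 0.3]
finger_gap: 0.0821
grip_force: 0.0
```

Request:
{"method": "servo_tool", "body": {
  "rot": [
    [0,0,0],
    [0,0,0],
    [0,0,0],
    [0,0,0],
    [0,0,0]
  ],
  "dp": [
    [0,0,0],
    [0,0,0],
    [0,0,0],
    [0,0,0],
    [0,0,0]
  ],
  "gripper": [55,55,55,55,55]
}}

```text
time: 11.4
eef_pos: [0.6064, -0.0882, 0.03]
ee_rot: [0.721, 0.692, 0.0, 0.0]
ft_force: [-2.1, 0.7, 5.4]
finger_gap: 0.0663
grip_force: 30.0
```

```bash
python3 go.py M 0 55 29; python3 go.py M 0 47 26
```

```text
t 11.4 tcp [606.4 -88.2  30. ] xdir 87.65 tilt 0.03 gap 66.3 F [-2.1  0.7  5.4] grip 30.0 tray [ -2.6 -80.8] j6 -0.14
goal [ 427.3 -196.4   29. ] tool units [-5.77 -8.72  0.05]
rz units 0.73
t 11.4 tcp [606.4 -88.2  30. ] xdir 87.65 tilt 0.03 gap 66.3 F [-2.1  0.7  5.4] grip 30.0 tray [ -2.6 -80.8] j6 -0.14
goal [ 426.2 -204.3   26. ] tool units [-6.17 -8.76  0.2 ]
rz units 0.73
```

Request:
{"method": "servo_tool", "body": {
  "rot": [
    [0,0,0],
    [0,0,0],
    [0,0,0],
    [0,0,0],
    [0,0,0],
    [0,0,0]
  ],
  "dp": [
    [0,0,-0.4],
    [0,0,-0.9],
    [0,0,-1],
    [0,0,-1],
    [0,0,-0.8],
    [0,0,-0.4]
  ],
  "gripper": [55,55,55,55,55,55]
}}

```text
time: 12.0
eef_pos: [0.6066, -0.0882, 0.1212]
ee_rot: [0.721, 0.692, 0.0, 0.001]
ft_force: [0.2, 0.2, -2.9]
finger_gap: 0.0664
grip_force: 30.0
```

Request:
{"method": "servo_tool", "body": {
  "rot": [
    [0,0,0],
    [0,0,0],
    [0,0,0],
    [0,0,0],
    [0,0,0],
    [0,0,0],
    [0,0,0],
    [0,0,0],
    [0,0,0],
    [0,0,0.4]
  ],
  "dp": [
    [-0.3,-0.46,0],
    [-0.6,-0.9,0],
    [-0.7,-1,0],
    [-0.7,-1,0],
    [-0.7,-1,0],
    [-0.7,-1,0],
    [-0.7,-1,0],
    [-0.7,-1,0],
    [-0.6,-0.8,0],
    [-0.4,-0.6,0]
  ],
  "gripper": [55,55,55,55,55,55,55,55,55,55]
}}

```text
time: 13.0
eef_pos: [0.4244, -0.2033, 0.1184]
ee_rot: [0.741, 0.671, -0.0, -0.001]
ft_force: [0.4, 0.6, -3.3]
finger_gap: 0.0664
grip_force: 30.0
```

```bash
python3 go.py M 0 47 28
```

```text
t 13.0 tcp [ 424.4 -203.3  118.4] xdir 84.32 tilt 0.07 gap 66.4 F [ 0.4  0.6 -3.3] grip 30.0 tray [-172.9 -212.7] j6 -0.4
goal [ 426.2 -204.3   28. ] tool units [-0.04  0.1   4.52]
rz units 0.31
```

Request:
{"method": "servo_tool", "body": {
  "rot": [
    [0,0,0],
    [0,0,0],
    [0,0,0],
    [0,0,0],
    [0,0,0],
    [0,0,0],
    [0,0,0],
    [0,0,0],
    [0,0,0]
  ],
  "dp": [
    [-0.04,0.1,0.5],
    [0,0,0.9],
    [0,0,0.9],
    [0,0,0.9],
    [0,0,0.7],
    [0,0,0.3],
    [0,0,0.2],
    [0,0,0.15],
    [0,0,0]
  ],
  "gripper": [55,55,55,55,55,55,55,55,55]
}}

```text
time: 13.9
eef_pos: [0.4282, -0.2039, 0.0286]
ee_rot: [0.741, 0.672, 0.0, 0.0]
ft_force: [-0.1, -0.2, -2.1]
finger_gap: 0.0667
grip_force: 30.0
```

Request:
{"method": "servo_tool", "body": {
  "rot": [
    [0,0,0]
  ],
  "dp": [
    [0,0,0.05]
  ],
  "gripper": [55]
}}

```text
time: 14.0
eef_pos: [0.4284, -0.204, 0.028]
ee_rot: [0.741, 0.672, 0.0, 0.0]
ft_force: [0.5, -0.2, -2.2]
finger_gap: 0.0666
grip_force: 30.0
```

Request:
{"method": "servo_tool", "body": {
  "rot": [
    [0,0,0],
    [0,0,0],
    [0,0,0]
  ],
  "dp": [
    [0,0,0.04],
    [0,0,0.04],
    [0,0,0]
  ],
  "gripper": [55,55,55]
}}

```text
time: 14.3
eef_pos: [0.4283, -0.204, 0.027]
ee_rot: [0.74, 0.672, 0.0, 0.0]
ft_force: [-5.4, 2.8, 9.9]
finger_gap: 0.0665
grip_force: 30.0
```

Request:
{"method": "servo_tool", "body": {
  "rot": [
    [0,0,0],
    [0,0,0],
    [0,0,0],
    [0,0,0],
    [0,0,0],
    [0,0,0],
    [0,0,0],
    [0,0,0],
    [0,0,0],
    [0,0,0]
  ],
  "dp": [
    [0,0,0],
    [0,0,0],
    [0,0,0],
    [0,0,-0.4],
    [0,0,-0.8],
    [0,0,-1],
    [0,0,-1],
    [0,0,-1],
    [0.5,0.2,-1],
    [0.8,0.4,-0.7]
  ],
  "gripper": [84,84,84,84,84,84,84,84,84,84]
}}

```text
time: 15.3
eef_pos: [0.4427, -0.1794, 0.146]
ee_rot: [0.741, 0.672, 0.0, 0.001]
ft_force: [0.6, -0.4, -0.4]
finger_gap: 0.0838
grip_force: 0.0
```

Request:
{"method": "servo_tool", "body": {
  "rot": [
    [0,0,0],
    [0,0,0],
    [0,0,0],
    [0,0,0],
    [0,0,0],
    [0,0,0],
    [0,0,0],
    [0,0,0],
    [0,0,0],
    [0,0,0]
  ],
  "dp": [
    [1,0.5,0],
    [1,0.5,0],
    [1,0.5,0],
    [1,0.5,0],
    [1,0.5,0],
    [1,0.5,0],
    [1,0.5,0],
    [1,0.5,0],
    [1,0.5,0],
    [1,0.5,0]
  ],
  "gripper": [60,60,60,60,60,60,40,40,40,40]
}}

```text
time: 16.3
eef_pos: [0.5619, 0.0111, 0.1445]
ee_rot: [0.74, 0.672, 0.0, 0.0]
ft_force: [0.5, -0.3, 0.2]
finger_gap: 0.0403
grip_force: 0.0
```

Request:
{"method": "servo_tool", "body": {
  "rot": [
    [0,0,0],
    [0,0,0],
    [0,0,0],
    [0,0,0],
    [0,0,0],
    [0,0,0]
  ],
  "dp": [
    [1,0.45,0],
    [1,0.45,0],
    [1,0.45,0],
    [1,0.45,0],
    [1,0.4,0],
    [1,0.4,0]
  ],
  "gripper": [40,40,40,40,40,40]
}}

```text
time: 16.9
eef_pos: [0.6254, 0.126, 0.144]
ee_rot: [0.741, 0.672, 0.0, 0.0]
ft_force: [0.5, 0.3, 0.5]
finger_gap: 0.04
grip_force: 0.0
```

Request:
{"method": "servo_tool", "body": {
  "rot": [
    [0,0,-1],
    [0,0,-1],
    [0,0,-1],
    [0,0,-1],
    [0,0,-1],
    [0,0,-1],
    [0,0,-1],
    [0,0,-1],
    [0,0,-1],
    [0,0,-1]
  ],
  "dp": [
    [0,0,0],
    [0,0,0],
    [0,0,0],
    [0,0,0],
    [0,0,0],
    [0,0,0],
    [0,0,0],
    [0,0,0],
    [0,0,0],
    [0,0,0]
  ],
  "gripper": [40,40,40,40,40,40,40,40,40,40]
}}

```text
time: 17.9
eef_pos: [0.6251, 0.1254, 0.1439]
ee_rot: [0.132, 0.991, -0.0, -0.0]
ft_force: [-0.5, 0.3, 0.3]
finger_gap: 0.04
grip_force: 0.0
```

Request:
{"method": "servo_tool", "body": {
  "rot": [
    [0,0,-1],
    [0,0,-0.26]
  ],
  "dp": [
    [0,0,0],
    [0,0,0]
  ],
  "gripper": [40,40]
}}

```text
time: 18.1
eef_pos: [0.6251, 0.1254, 0.1439]
ee_rot: [0.045, 0.999, -0.0, -0.0]
ft_force: [-0.5, -0.1, -0.1]
finger_gap: 0.0402
grip_force: 0.0
```

```bash
python3 go.py T 0 141 65 180; python3 - <<'E'
from h import *
p,w=look("top"); z=w[...,2]*1000;t=to(TR,w);m=to(MA,w)
k=(abs(m[...,0])<60)&(abs(m[...,1]-55)<50)&(z>17)&(z<60);print("box",k.sum(),np.median(z[k]),rect(m[k]/1000))
k=(abs(m[...,0])<60)&(abs(m[...,1]+55)<60)&(z>148)&(z<170);print("jar lid",k.sum(),np.median(z[k]),rect(m[k]/1000))
p,w=look("scene");t=to(TR,w);z=w[...,2]*1000
k=(abs(t[...,0])<36)&(abs(t[...,1]-140)<15)&(z>72)&(z<84); print(np.percentile(t[k],[2,50,98],0))
cv2.imwrite("pics/s3.png",cv2.resize(p[150:350,150:450],None,fx=2.5,fy=2.5,interpolation=cv2.INTER_CUBIC)[:,:,::-1])
E
```

```text
t 18.1 tcp [625.1 125.4 143.9] xdir 174.85 tilt 0.01 gap 40.2 F [-0.5 -0.1 -0.1] grip 0.0 tray [ -4.3 133.5] j6 -1.32
goal [630.1 132.4  65. ] tool units [-0.22  0.37  3.94]
rz units 0.04
box 604 27.99381258022738 (array([ 2.6, 55.2]), array([65.9, 63.9]), 3.13)
jar lid 904 155.91138882514213 (array([  1.2, -50.9]), array([65.2, 63.8]), 79.98)
[[-35.2962782  135.44001648]
 [ -2.15371368 143.75654236]
 [ 33.06551044 146.04215561]]
```

View pics/s3.png

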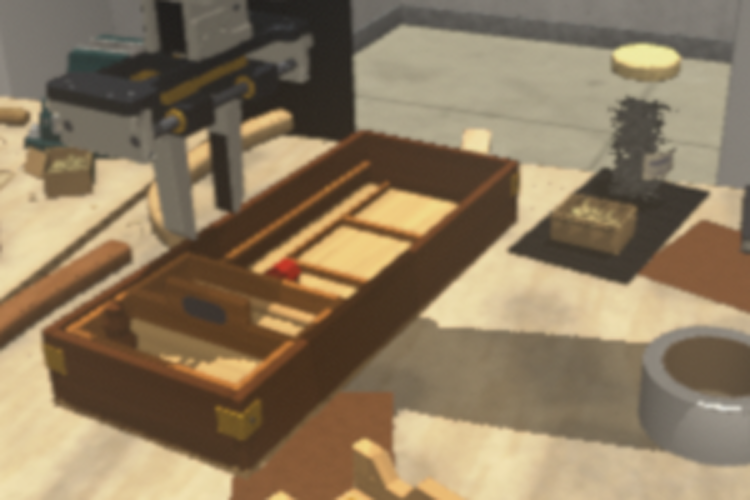

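Jar (645,150) and box (595,220) stand on the mat. The gripper is above the till's batten, which has its slot at (205,310). I'll descend and pinch it.

Request:
{"method": "servo_tool", "body": {
  "rot": [
    [0,0,0],
    [0,0,0],
    [0,0,0],
    [0,0,0],
    [0,0,0],
    [0,0,0],
    [0,0,0]
  ],
  "dp": [
    [-0.22,0.37,0.3],
    [0,0,0.9],
    [0,0,1],
    [0,0,0.9],
    [0,0,0.6],
    [0,0,0.2],
    [0,0,0]
  ],
  "gripper": [40,40,40,40,40,40,40]
}}

```text
time: 18.9
eef_pos: [0.6297, 0.1316, 0.0653]
ee_rot: [0.048, 0.999, -0.0, -0.0]
ft_force: [0.9, -0.3, 0.1]
finger_gap: 0.0403
grip_force: 0.0
```

Request:
{"method": "servo_tool", "body": {
  "rot": [
    [0,0,0],
    [0,0,0],
    [0,0,0],
    [0,0,0],
    [0,0,0]
  ],
  "dp": [
    [0,0,0],
    [0,0,0],
    [0,0,0],
    [0,0,0],
    [0,0,0]
  ],
  "gripper": [4,4,4,4,4],
  "force": 20
}}

```text
time: 19.4
eef_pos: [0.63, 0.1316, 0.0663]
ee_rot: [0.048, 0.999, -0.0, 0.0]
ft_force: [-1.1, -0.8, 3.3]
finger_gap: 0.0105
grip_force: 20.0
```

```bash
python3 go.py T 0 -141 65 180
```

```text
t 19.4 tcp [630.  131.6  66.3] xdir 174.54 tilt 0.04 gap 10.5 F [-1.1 -0.8  3.3] grip 20.0 tray [ -0.  140.2] j6 -1.31
goal [ 603.3 -148.4   65. ] tool units [ -0.   -14.06   0.06]
rz units -0.0
```

Request:
{"method": "servo_tool", "body": {
  "rot": [
    [0,0,0],
    [0,0,0],
    [0,0,0],
    [0,0,0],
    [0,0,0],
    [0,0,0],
    [0,0,0],
    [0,0,0],
    [0,0,0],
    [0,0,0]
  ],
  "dp": [
    [0,-0.2,0],
    [0,-0.6,0],
    [0,-1,0],
    [0,-1,0],
    [0,-1,0],
    [0,-1,0],
    [0,-1,0],
    [0,-1,0],
    [0,-1,0],
    [0,-1,0]
  ],
  "gripper": [4,4,4,4,4,4,4,4,4,4]
}}

```text
time: 20.4
eef_pos: [0.6131, -0.0449, 0.0663]
ee_rot: [0.048, 0.999, 0.0, 0.001]
ft_force: [5.6, 2.9, 2.0]
finger_gap: 0.0102
grip_force: 20.0
```

Request:
{"method": "servo_tool", "body": {
  "rot": [
    [0,0,0],
    [0,0,0],
    [0,0,0],
    [0,0,0],
    [0,0,0],
    [0,0,0],
    [0,0,0],
    [0,0,0]
  ],
  "dp": [
    [0,-1,0],
    [0,-1,0],
    [0,-1,0],
    [0,-1,0],
    [0,-0.6,0],
    [0,-0.4,0],
    [0,-0.2,0],
    [0,0,0]
  ],
  "gripper": [4,4,4,4,4,4,4,4]
}}

```text
time: 21.2
eef_pos: [0.6034, -0.1478, 0.0663]
ee_rot: [0.048, 0.999, -0.0, 0.0]
ft_force: [3.8, -2.4, 5.8]
finger_gap: 0.0098
grip_force: 20.0
```

```bash
python3 go.py T 0 -144 65 180
```

```text
t 21.2 tcp [ 603.4 -147.8   66.3] xdir 174.51 tilt 0.06 gap 9.8 F [ 3.8 -2.4  5.8] grip 20.0 tray [  -0.  -140.4] j6 -1.76
goal [ 603.  -151.3   65. ] tool units [-0.   -0.18  0.07]
rz units -0.0
```

Request:
{"method": "servo_tool", "body": {
  "rot": [
    [0,0,0],
    [0,0,0],
    [0,0,0],
    [0,0,0],
    [0,0,0],
    [0,0,0],
    [0,0,0],
    [0,0,0]
  ],
  "dp": [
    [0,0,0],
    [0,0,0],
    [0,0,0],
    [0,0,-0.5],
    [0,0,-0.9],
    [0,0,-1],
    [0,0,-1],
    [0,0,-0.6]
  ],
  "gripper": [40,40,40,40,40,40,40,40]
}}

```text
time: 22.0
eef_pos: [0.6037, -0.1472, 0.1492]
ee_rot: [0.048, 0.999, -0.0, 0.001]
ft_force: [0.3, -0.6, -0.3]
finger_gap: 0.0401
grip_force: 0.0
```

Request:
{"method": "servo_tool", "body": {
  "rot": [
    [0,0,1],
    [0,0,1],
    [0,0,1],
    [0,0,1],
    [0,0,1],
    [0,0,1],
    [0,0,1],
    [0,0,1],
    [0,0,1],
    [0,0,1]
  ],
  "dp": [
    [0,0,0],
    [0,0,0],
    [0,0,0],
    [0,0,0],
    [0,0,0],
    [0,0,0],
    [0,0,0],
    [0,0,0],
    [0,0,0],
    [0,0,0]
  ],
  "gripper": [40,40,40,40,40,40,40,40,40,40]
}}

```text
time: 23.0
eef_pos: [0.6032, -0.1471, 0.1466]
ee_rot: [0.681, 0.733, 0.0, 0.0]
ft_force: [-0.8, 0.1, -0.6]
finger_gap: 0.0397
grip_force: 0.0
```

```bash
python3 - <<'E'
from h import *
for n in("scene","top"):
    p,w=look(n); z=w[...,2]*1000;t=to(TR,w)
    hsv=cv2.cvtColor(p,cv2.COLOR_RGB2HSV)
    rd=((hsv[...,0]<7)|(hsv[...,0]>173))&(hsv[...,1]>170)&(hsv[...,2]>90)&(abs(t[...,0])<70)&(t[...,1]>-30)&(t[...,1]<210)
    nn,l,s,c=cv2.connectedComponentsWithStats(rd.astype(np.uint8))
    for i in range(1,nn):
        if s[i,4]>15: k=l==i;print(n,"red",s[i,4],np.nanpercentile(z[k],[5,50,90]).round(1),rect(t[k]/1000),np.percentile(t[k],[1,99],0).round(1).tolist())
    if n=="top": cv2.imwrite("pics/t4.png",cv2.resize(p[170:280,215:430],None,fx=3.6,fy=3.6,interpolation=cv2.INTER_CUBIC)[:,:,::-1])
E
python3 go.py T 31 49 120
```

```text
scene red 276 [20.1 27.3 31.1] (array([26.5, 38.8]), array([16.3, 94.8]), 1.22) [[19.5, -2.7], [34.2, 85.4]]
scene red 64 [14.6 15.9 16.8] (array([-30.9,  84.8]), array([  5.3, 128.2]), 0.44) [[-33.5, 22.4], [-28.4, 146.3]]
top red 293 [23.2 28.9 32.1] (array([30.3, 37.4]), array([92.1, 18.4]), 89.21) [[21.8, -8.1], [38.8, 81.4]]
top red 239 [11.5 14.7 17.5] (array([-33.4,  83.2]), array([  9.3, 136.1]), 1.39) [[-38.8, 16.1], [-28.0, 150.5]]
t 23.1 tcp [ 603.2 -147.1  146.6] xdir 94.39 tilt 0.03 gap 39.8 F [-0.2 -0.6 -1.1] grip 0.0 tray [  -0.2 -139.7] j6 -0.36
goal [652.2  37.8 120. ] tool units [9.03 3.15 1.33]
rz units 1.23
```

View pics/t4.png

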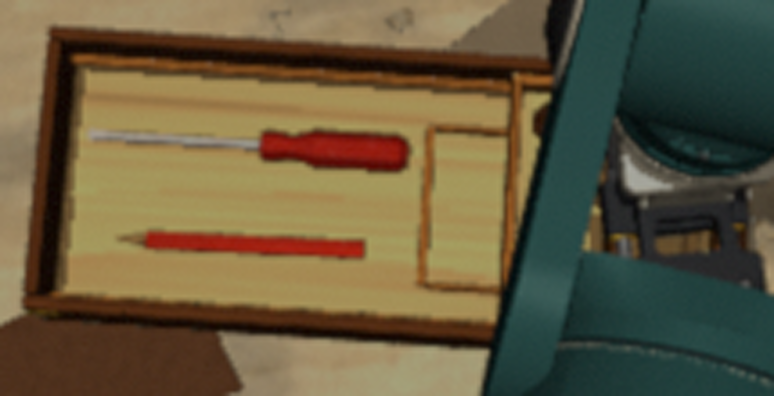

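The till is over the pockets and both tools lie clear: the handle spans (262–408,150) and the pencil spans (118–364,245).

Request:
{"method": "servo_tool", "body": {
  "rot": [
    [0,0,0.5],
    [0,0,0.55],
    [0,0,0],
    [0,0,0],
    [0,0,0],
    [0,0,0],
    [0,0,0],
    [0,0,0],
    [0,0,0],
    [0,0,0]
  ],
  "dp": [
    [0,0,0],
    [0.3,0,0],
    [0.8,0.1,0],
    [1,0.2,0],
    [1,0.2,0],
    [1,0.2,0],
    [1,0.2,0],
    [1,0.2,0],
    [1,0.2,0],
    [1,0.2,0]
  ],
  "gripper": [40,40,40,40,40,40,40,40,40,40]
}}

```text
time: 24.1
eef_pos: [0.6437, 0.0143, 0.1462]
ee_rot: [0.728, 0.685, 0.0, 0.0]
ft_force: [-0.3, 0.3, -0.1]
finger_gap: 0.0402
grip_force: 0.0
```

Request:
{"method": "servo_tool", "body": {
  "rot": [
    [0,0,0],
    [0,0,0],
    [0,0,0]
  ],
  "dp": [
    [0.8,0,0.5],
    [0.2,0,0.5],
    [0,0,0]
  ],
  "gripper": [40,40,40]
}}

```text
time: 24.4
eef_pos: [0.6439, 0.0331, 0.1235]
ee_rot: [0.73, 0.684, -0.001, -0.001]
ft_force: [-0.6, -1.0, 0.3]
finger_gap: 0.0401
grip_force: 0.0
```

```bash
python3 go.py T 30 44 18.5 91.5
```

```text
t 24.4 tcp [643.9  33.1 123.5] xdir 86.29 tilt 0.17 gap 40.1 F [-0.6 -1.   0.3] grip 0.0 tray [23.2 43.5] j6 0.08
goal [650.7  33.   18.5] tool units [0.02 0.36 5.25]
rz units 0.03
```

Request:
{"method": "servo_tool", "body": {
  "rot": [
    [0,0,0],
    [0,0,0],
    [0,0,0],
    [0,0,0],
    [0,0,0],
    [0,0,0],
    [0,0,0],
    [0,0,0],
    [0,0,0],
    [0,0,0]
  ],
  "dp": [
    [0.02,0.36,0],
    [0,0,0.5],
    [0,0,0.9],
    [0,0,1],
    [0,0,0.9],
    [0,0,0.8],
    [0,0,0.5],
    [0,0,0.3],
    [0,0,0.25],
    [0,0,0]
  ],
  "gripper": [40,40,40,40,40,40,40,40,40,40]
}}

```text
time: 25.4
eef_pos: [0.6521, 0.0324, 0.0226]
ee_rot: [0.731, 0.683, -0.0, -0.0]
ft_force: [0.5, -0.4, -0.3]
finger_gap: 0.04
grip_force: 0.0
```

Request:
{"method": "servo_tool", "body": {
  "rot": [
    [0,0,0],
    [0,0,0],
    [0,0,0],
    [0,0,0],
    [0,0,0]
  ],
  "dp": [
    [0,0,0],
    [0,0,0],
    [0,0,0],
    [0,0,0],
    [0,0,0]
  ],
  "gripper": [15,15,15,15,15],
  "force": 25
}}

```text
time: 25.9
eef_pos: [0.6524, 0.0324, 0.0234]
ee_rot: [0.731, 0.683, 0.0, 0.0]
ft_force: [0.0, -0.2, 4.7]
finger_gap: 0.0225
grip_force: 25.0
```

```bash
python3 go.py R 32 0 130
```

```text
t 25.9 tcp [652.4  32.4  23.4] xdir 86.13 tilt 0.05 gap 22.5 F [ 0.  -0.2  4.7] grip 25.0 tray [31.7 43.6] j6 0.08
goal [450.7 244.4 130. ] tool units [  9.9  -10.77  -5.34]
rz units 2.0
```

Request:
{"method": "servo_tool", "body": {
  "rot": [
    [0,0,0],
    [0,0,0],
    [0,0,0],
    [0,0,0],
    [0,0,0],
    [0,0,0],
    [0,0,0]
  ],
  "dp": [
    [0,0,-0.3],
    [0,0,-0.8],
    [0,0,-1],
    [0,0,-1],
    [0,0,-1],
    [0,0,-0.8],
    [0,0,-0.4]
  ],
  "gripper": [15,15,15,15,15,15,15]
}}

```text
time: 26.6
eef_pos: [0.6526, 0.0324, 0.1313]
ee_rot: [0.731, 0.683, 0.001, 0.001]
ft_force: [-0.0, -0.5, -0.7]
finger_gap: 0.0228
grip_force: 25.0
```

Request:
{"method": "servo_tool", "body": {
  "rot": [
    [0,0,0],
    [0,0,0],
    [0,0,0],
    [0,0,0],
    [0,0,0],
    [0,0,0],
    [0,0,0],
    [0,0,0],
    [0,0,0],
    [0,0,0]
  ],
  "dp": [
    [0.3,-0.3,0],
    [0.7,-0.8,0],
    [0.9,-1,0],
    [0.9,-1,0],
    [0.9,-1,0],
    [0.9,-1,0],
    [0.9,-1,0],
    [0.9,-1,0],
    [0.9,-1,0],
    [0.9,-1,0]
  ],
  "gripper": [15,15,15,15,15,15,15,15,15,15]
}}

```text
time: 27.6
eef_pos: [0.4799, 0.209, 0.1277]
ee_rot: [0.731, 0.683, -0.001, -0.0]
ft_force: [-0.1, 0.4, -1.1]
finger_gap: 0.0226
grip_force: 25.0
```

Request:
{"method": "servo_tool", "body": {
  "rot": [
    [0,0,0],
    [0,0,0],
    [0,0,0.5],
    [0,0,0.8],
    [0,0,0.5],
    [0,0,0.2],
    [0,0,0]
  ],
  "dp": [
    [0.9,-0.9,0],
    [0.5,-0.5,0],
    [0.2,-0.2,0],
    [0,0,0],
    [0,0,0],
    [0,0,0],
    [0,0,0]
  ],
  "gripper": [15,15,15,15,15,15,15]
}}

```text
time: 28.3
eef_pos: [0.4517, 0.2423, 0.1284]
ee_rot: [0.818, 0.575, -0.0, -0.0]
ft_force: [-1.0, 0.3, -1.2]
finger_gap: 0.0229
grip_force: 25.0
```

```bash
python3 go.py R 32 -2 43; python3 - <<'E'
from h import *
p,w=look("scene");cv2.imwrite("pics/s5.png",cv2.resize(p[180:430,150:450],None,fx=2.3,fy=2.3,interpolation=cv2.INTER_CUBIC)[:,:,::-1])
E
```

```text
t 28.3 tcp [451.7 242.3 128.4] xdir 70.16 tilt 0.04 gap 22.9 F [-1.   0.3 -1.2] grip 25.0 tray [-188.   233.5] j6 0.79
goal [450.  242.5  43. ] tool units [-0.01 -0.08  4.27]
rz units 0.01
```

View pics/s5.png

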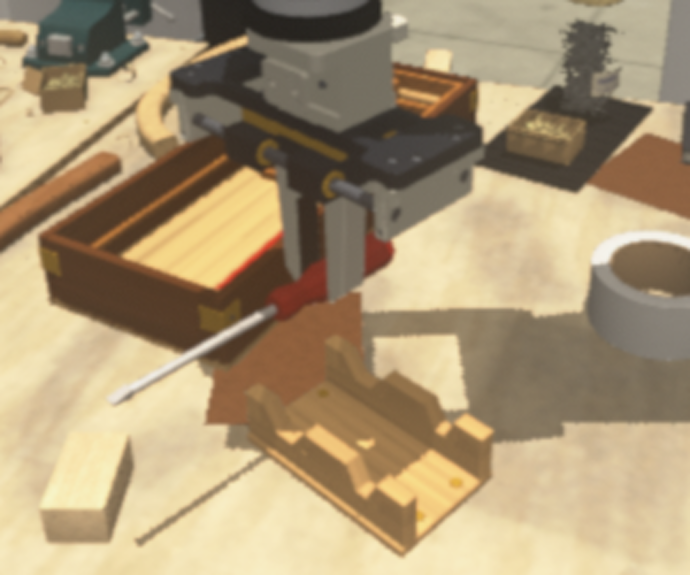

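The driver is held level above the rest, with the shank to the left and the wide notches below it at about (300,420) and (370,370).

Request:
{"method": "servo_tool", "body": {
  "rot": [
    [0,0,0],
    [0,0,0],
    [0,0,0],
    [0,0,0],
    [0,0,0],
    [0,0,0],
    [0,0,0],
    [0,0,0],
    [0,0,0],
    [0,0,0]
  ],
  "dp": [
    [0,-0.08,0.3],
    [0,0,0.8],
    [0,0,0.9],
    [0,0,0.9],
    [0,0,0.7],
    [0,0,0.3],
    [0,0,0.2],
    [0,0,0.15],
    [0,0,0.05],
    [0,0,0]
  ],
  "gripper": [15,15,15,15,15,15,15,15,15,15]
}}

```text
time: 29.35
eef_pos: [0.4505, 0.243, 0.0432]
ee_rot: [0.818, 0.575, 0.0, 0.0]
ft_force: [0.2, -0.7, -0.5]
finger_gap: 0.0228
grip_force: 25.0
```

Request:
{"method": "servo_tool", "body": {
  "rot": [
    [0,0,0],
    [0,0,0]
  ],
  "dp": [
    [0,0,0.05],
    [0,0,0]
  ],
  "gripper": [15,15]
}}

```text
time: 29.55
eef_pos: [0.4504, 0.243, 0.042]
ee_rot: [0.818, 0.575, 0.0, 0.0]
ft_force: [-0.7, -0.3, -1.3]
finger_gap: 0.023
grip_force: 25.0
```

```bash
python3 go.py R 32 -2 41; python3 - <<'E'
from h import *
p,w=look("scene");cv2.imwrite("pics/s6.png",cv2.resize(p[260:430,180:400],None,fx=3,fy=3,interpolation=cv2.INTER_CUBIC)[:,:,::-1])
E
```

```text
t 29.55 tcp [450.4 243.   42. ] xdir 70.13 tilt 0.02 gap 23.0 F [-0.7 -0.3 -1.3] grip 25.0 tray [-189.4  234. ] j6 0.79
goal [450.  242.5  41. ] tool units [-0.03 -0.01  0.05]
rz units 0.0
```

View pics/s6.png

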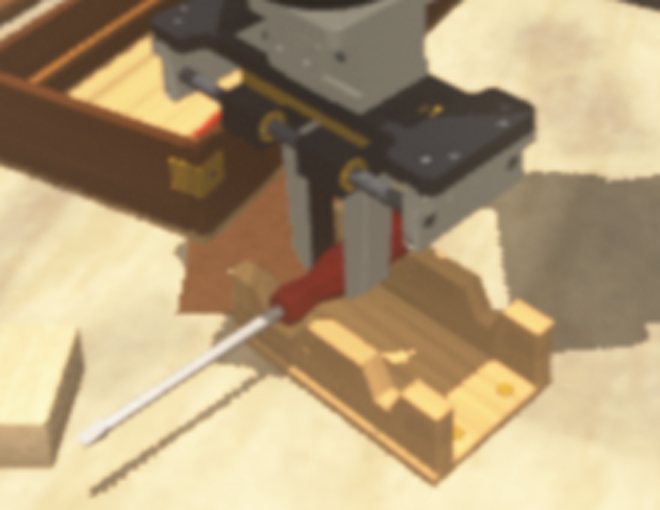

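Both ends of the handle sit in the wide notches. I'll settle it the last millimetre, release and lift.

Request:
{"method": "servo_tool", "body": {
  "rot": [
    [0,0,0],
    [0,0,0],
    [0,0,0]
  ],
  "dp": [
    [0,0,0.05],
    [0,0,0.03],
    [0,0,0]
  ],
  "gripper": [15,15,15]
}}

```text
time: 29.9
eef_pos: [0.4506, 0.2431, 0.0406]
ee_rot: [0.818, 0.575, 0.0, -0.0]
ft_force: [-0.9, 0.4, 3.1]
finger_gap: 0.0229
grip_force: 25.0
```

Request:
{"method": "servo_tool", "body": {
  "rot": [
    [0,0,0],
    [0,0,0],
    [0,0,0],
    [0,0,0],
    [0,0,0],
    [0,0,0],
    [0,0,0],
    [0,0,0],
    [0,0,0],
    [0,0,0]
  ],
  "dp": [
    [0,0,0],
    [0,0,0],
    [0,0,0],
    [0,0,-0.3],
    [0,0,-0.8],
    [0,0,-1],
    [0,0,-1],
    [0,0,-1],
    [0,0,-0.6],
    [0,0,0]
  ],
  "gripper": [40,40,40,40,40,40,40,40,40,40]
}}

```text
time: 30.9
eef_pos: [0.451, 0.2433, 0.1366]
ee_rot: [0.818, 0.575, 0.002, 0.0]
ft_force: [1.3, -1.4, -0.3]
finger_gap: 0.0396
grip_force: 0.0
```

```bash
python3 go.py T -33 95 120 91.5
```

```text
t 30.9 tcp [451.  243.3 136.6] xdir 70.14 tilt 0.19 gap 39.6 F [ 1.3 -1.4 -0.3] grip 0.0 tray [-188.8  234.4] j6 0.79
goal [592.9  89.7 120. ] tool units [-4.81  9.28  0.84]
rz units -1.99
```

Request:
{"method": "servo_tool", "body": {
  "rot": [
    [0,0,0],
    [0,0,0],
    [0,0,0],
    [0,0,0],
    [0,0,0],
    [0,0,0],
    [0,0,0],
    [0,0,0],
    [0,0,0],
    [0,0,0]
  ],
  "dp": [
    [-0.2,0.5,0],
    [-0.5,0.9,0],
    [-0.5,1,0],
    [-0.5,1,0],
    [-0.5,1,0],
    [-0.55,1,0],
    [-0.55,1,0],
    [-0.55,1,0],
    [-0.55,1,0],
    [-0.4,0.8,0]
  ],
  "gripper": [36,36,36,36,36,36,36,36,36,36]
}}

```text
time: 31.9
eef_pos: [0.5913, 0.0884, 0.1329]
ee_rot: [0.819, 0.574, -0.001, -0.0]
ft_force: [0.3, 0.2, 0.0]
finger_gap: 0.0361
grip_force: 0.0
```

Request:
{"method": "servo_tool", "body": {
  "rot": [
    [0,0,-0.6],
    [0,0,-0.8],
    [0,0,-0.6],
    [0,0,0]
  ],
  "dp": [
    [0,0,0],
    [0,0,0],
    [0,0,0],
    [0,0,0]
  ],
  "gripper": [36,36,36,36]
}}

```text
time: 32.3
eef_pos: [0.5908, 0.0897, 0.1334]
ee_rot: [0.73, 0.683, -0.0, -0.0]
ft_force: [-0.2, -0.2, -0.5]
finger_gap: 0.036
grip_force: 0.0
```

```bash
python3 go.py T -33 95 20 91.5; python3 - <<'E'
from h import *
p,w=look("scene");cv2.imwrite("pics/s7.png",cv2.resize(p[190:430,150:430],None,fx=2.4,fy=2.4,interpolation=cv2.INTER_CUBIC)[:,:,::-1])
E
```

```text
t 32.3 tcp [590.8  89.7 133.4] xdir 86.2 tilt 0.07 gap 36.0 F [-0.2 -0.2 -0.5] grip 0.0 tray [-35.1  94.8] j6 0.17
goal [592.9  89.7  20. ] tool units [0.01 0.11 5.67]
rz units 0.02
```

View pics/s7.png

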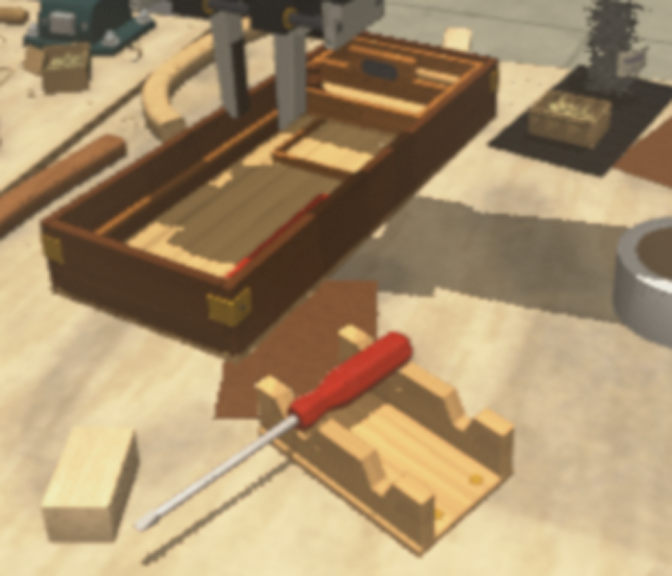

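The driver lies in the wide notches, from (290,415) to (410,345). Now the pencil.

Request:
{"method": "servo_tool", "body": {
  "rot": [
    [0,0,0],
    [0,0,0],
    [0,0,0],
    [0,0,0],
    [0,0,0],
    [0,0,0],
    [0,0,0],
    [0,0,0],
    [0,0,0],
    [0,0,0]
  ],
  "dp": [
    [0,0.1,0.4],
    [0,0,0.9],
    [0,0,1],
    [0,0,1],
    [0,0,0.9],
    [0,0,0.7],
    [0,0,0.4],
    [0,0,0.3],
    [0,0,0.1],
    [0,0,0]
  ],
  "gripper": [36,36,36,36,36,36,36,36,36,36]
}}

```text
time: 33.35
eef_pos: [0.5929, 0.09, 0.0205]
ee_rot: [0.731, 0.683, 0.0, 0.0]
ft_force: [0.7, -0.4, 1.0]
finger_gap: 0.0358
grip_force: 0.0
```

```bash
python3 go.py T -33 95 18 91.5
```

```text
t 33.35 tcp [592.9  90.   20.5] xdir 86.12 tilt 0.02 gap 35.8 F [ 0.7 -0.4  1. ] grip 0.0 tray [-33.   95.3] j6 0.18
goal [592.9  89.7  18. ] tool units [-0.02 -0.    0.12]
rz units 0.01
```

Request:
{"method": "servo_tool", "body": {
  "rot": [
    [0,0,0],
    [0,0,0],
    [0,0,0],
    [0,0,0],
    [0,0,0],
    [0,0,0],
    [0,0,0]
  ],
  "dp": [
    [0,0,0.1],
    [0,0,0],
    [0,0,0],
    [0,0,0],
    [0,0,0],
    [0,0,0],
    [0,0,0]
  ],
  "gripper": [36,36,5,5,5,5,5]
}}

```text
time: 34.05
eef_pos: [0.5928, 0.09, 0.0183]
ee_rot: [0.731, 0.683, 0.0, 0.0]
ft_force: [0.6, -0.0, 0.1]
finger_gap: 0.0111
grip_force: 25.0
```

```bash
python3 go.py R -36 0 130
```

```text
t 34.05 tcp [592.8  90.   18.3] xdir 86.14 tilt 0.01 gap 11.1 F [ 0.6 -0.   0.1] grip 25.0 tray [-33.1  95.3] j6 0.18
goal [386.7 267.6 130. ] tool units [  8.16 -10.88  -5.58]
rz units 2.0
```

Request:
{"method": "servo_tool", "body": {
  "rot": [
    [0,0,0],
    [0,0,0],
    [0,0,0],
    [0,0,0],
    [0,0,0],
    [0,0,0],
    [0,0,0]
  ],
  "dp": [
    [0,0,-0.3],
    [0,0,-0.8],
    [0,0,-1],
    [0,0,-1],
    [0,0,-1],
    [0,0,-0.9],
    [0,0,-0.5]
  ],
  "gripper": [5,5,5,5,5,5,5]
}}

```text
time: 34.75
eef_pos: [0.5933, 0.09, 0.1313]
ee_rot: [0.731, 0.683, 0.001, 0.001]
ft_force: [-0.1, -0.5, -0.2]
finger_gap: 0.0115
grip_force: 25.0
```

Request:
{"method": "servo_tool", "body": {
  "rot": [
    [0,0,0],
    [0,0,0],
    [0,0,0],
    [0,0,0],
    [0,0,0],
    [0,0,0],
    [0,0,0],
    [0,0,0],
    [0,0,0],
    [0,0,0]
  ],
  "dp": [
    [0.3,-0.3,0],
    [0.6,-0.8,0],
    [0.75,-1,0],
    [0.75,-1,0],
    [0.75,-1,0],
    [0.75,-1,0],
    [0.75,-1,0],
    [0.75,-1,0],
    [0.75,-1,0],
    [0.75,-1,0]
  ],
  "gripper": [5,5,5,5,5,5,5,5,5,5]
}}

```text
time: 35.75
eef_pos: [0.418, 0.2408, 0.127]
ee_rot: [0.73, 0.683, -0.001, -0.0]
ft_force: [0.5, 0.0, 0.2]
finger_gap: 0.0116
grip_force: 25.0
```

Request:
{"method": "servo_tool", "body": {
  "rot": [
    [0,0,0],
    [0,0,0],
    [0,0,0.5],
    [0,0,0.8],
    [0,0,0.5],
    [0,0,0.2],
    [0,0,0]
  ],
  "dp": [
    [0.7,-0.9,0],
    [0.4,-0.6,0],
    [0.15,-0.28,0],
    [0,0,0],
    [0,0,0],
    [0,0,0],
    [0,0,0]
  ],
  "gripper": [5,5,5,5,5,5,5]
}}

```text
time: 36.45
eef_pos: [0.3861, 0.2673, 0.1278]
ee_rot: [0.818, 0.575, -0.0, -0.0]
ft_force: [-0.2, -0.7, 0.5]
finger_gap: 0.0118
grip_force: 25.0
```

```bash
python3 go.py R -36 0 43; python3 - <<'E'
from h import *
p,w=look("scene");cv2.imwrite("pics/s8.png",cv2.resize(p[250:430,180:420],None,fx=2.7,fy=2.7,interpolation=cv2.INTER_CUBIC)[:,:,::-1])
E
```

```text
t 36.45 tcp [386.1 267.3 127.8] xdir 70.17 tilt 0.04 gap 11.8 F [-0.2 -0.7  0.5] grip 25.0 tray [-255.7  252.1] j6 0.9
goal [386.7 267.6  43. ] tool units [0.03 0.03 4.24]
rz units 0.01
```

View pics/s8.png

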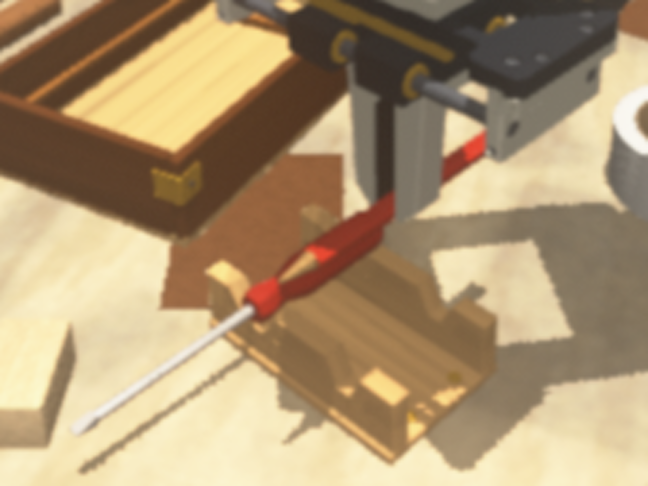

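The pencil is held level, with its tip at about (290,270) in the foreground, parallel to the driver. I'll lower it into the narrow notches.

Request:
{"method": "servo_tool", "body": {
  "rot": [
    [0,0,0],
    [0,0,0],
    [0,0,0],
    [0,0,0],
    [0,0,0],
    [0,0,0],
    [0,0,0],
    [0,0,0],
    [0,0,0],
    [0,0,0]
  ],
  "dp": [
    [0.03,0,0.3],
    [0,0,0.8],
    [0,0,0.9],
    [0,0,0.9],
    [0,0,0.7],
    [0,0,0.3],
    [0,0,0.2],
    [0,0,0.1],
    [0,0,0.05],
    [0,0,0]
  ],
  "gripper": [5,5,5,5,5,5,5,5,5,5]
}}

```text
time: 37.5
eef_pos: [0.387, 0.268, 0.0436]
ee_rot: [0.818, 0.575, 0.0, 0.0]
ft_force: [-0.0, -0.7, 0.5]
finger_gap: 0.0114
grip_force: 25.0
```

Request:
{"method": "servo_tool", "body": {
  "rot": [
    [0,0,0],
    [0,0,0]
  ],
  "dp": [
    [0,0,0.08],
    [0,0,0]
  ],
  "gripper": [5,5]
}}

```text
time: 37.7
eef_pos: [0.3869, 0.2679, 0.0417]
ee_rot: [0.818, 0.575, 0.0, 0.0]
ft_force: [-0.5, 0.3, -0.6]
finger_gap: 0.0112
grip_force: 25.0
```

Request:
{"method": "servo_tool", "body": {
  "rot": [
    [0,0,0],
    [0,0,0]
  ],
  "dp": [
    [0,0,0.04],
    [0,0,0]
  ],
  "gripper": [5,5]
}}

```text
time: 37.9
eef_pos: [0.3868, 0.268, 0.0409]
ee_rot: [0.818, 0.575, 0.0, -0.0]
ft_force: [-2.4, 1.4, 1.5]
finger_gap: 0.0114
grip_force: 25.0
```

Request:
{"method": "servo_tool", "body": {
  "rot": [
    [0,0,0],
    [0,0,0]
  ],
  "dp": [
    [0,0,0.03],
    [0,0,0]
  ],
  "gripper": [5,5]
}}

```text
time: 38.1
eef_pos: [0.3868, 0.268, 0.0406]
ee_rot: [0.818, 0.575, 0.0, -0.0]
ft_force: [-3.8, 0.5, 6.6]
finger_gap: 0.0115
grip_force: 25.0
```

Request:
{"method": "servo_tool", "body": {
  "rot": [
    [0,0,0],
    [0,0,0],
    [0,0,0],
    [0,0,0],
    [0,0,0],
    [0,0,0],
    [0,0,0],
    [0,0,0],
    [0,0,0],
    [0,0,0]
  ],
  "dp": [
    [0,0,0],
    [0,0,0],
    [0,0,0],
    [0,0,-0.3],
    [0,0,-0.8],
    [0,0,-1],
    [0,0,-1],
    [0,0,-1],
    [0,0,-1],
    [0,0,-0.4]
  ],
  "gripper": [34,34,34,34,34,34,34,34,34,34]
}}

```text
time: 39.1
eef_pos: [0.3873, 0.2681, 0.1525]
ee_rot: [0.818, 0.575, 0.001, 0.0]
ft_force: [0.7, -0.3, 0.0]
finger_gap: 0.0336
grip_force: 0.0
```

```bash
python3 go.py T 0 -141 130; python3 - <<'E'
from h import *
p,w=look("top");r=to(RE,w);z=w[...,2]*1000
hsv=cv2.cvtColor(p,cv2.COLOR_RGB2HSV)
rd=((hsv[...,0]<7)|(hsv[...,0]>173))&(hsv[...,1]>150)&(hsv[...,2]>70)&(abs(r[...,0])<75)&(abs(r[...,1])<120)
nn,l,s,c=cv2.connectedComponentsWithStats(rd.astype(np.uint8))
for i in range(1,nn):
    if s[i,4]>10: k=l==i;print(s[i,4],np.nanpercentile(z[k],[10,50,90]).round(1),rect(r[k]/1000))
E
```

```text
t 39.1 tcp [387.3 268.1 152.5] xdir 70.14 tilt 0.15 gap 33.6 F [ 0.7 -0.3  0. ] grip 0.0 tray [-254.6  253.1] j6 0.9
goal [ 603.3 -148.4  130. ] tool units [-15.92  17.23   1.12]
rz units -1.8
138 [45.1 48.1 50.1] (array([ 31.9, -18. ]), array([67.8, 11.1]), 89.67)
200 [34.3 36.4 38.9] (array([-38.5, -33.7]), array([15.3, 92.6]), 0.53)
```

Request:
{"method": "servo_tool", "body": {
  "rot": [
    [0,0,0],
    [0,0,0],
    [0,0,0],
    [0,0,0],
    [0,0,0],
    [0,0,0],
    [0,0,0],
    [0,0,0],
    [0,0,0],
    [0,0,0]
  ],
  "dp": [
    [-0.4,0.5,0],
    [-0.8,0.9,0],
    [-0.92,1,0],
    [-0.92,1,0],
    [-0.92,1,0],
    [-0.92,1,0],
    [-0.92,1,0],
    [-0.92,1,0],
    [-0.92,1,0],
    [-0.92,1,0]
  ],
  "gripper": [40,40,40,40,40,40,40,40,40,40]
}}

```text
time: 40.15
eef_pos: [0.5054, 0.0409, 0.1488]
ee_rot: [0.819, 0.574, -0.001, -0.0]
ft_force: [0.1, 0.6, 0.0]
finger_gap: 0.04
grip_force: 0.0
```

Request:
{"method": "servo_tool", "body": {
  "rot": [
    [0,0,0],
    [0,0,0],
    [0,0,0],
    [0,0,0],
    [0,0,0],
    [0,0,0],
    [0,0,0],
    [0,0,0],
    [0,0,0]
  ],
  "dp": [
    [-0.92,1,0],
    [-0.92,1,0],
    [-0.92,1,0],
    [-0.92,1,0],
    [-0.92,1,0],
    [-0.92,1,0],
    [-0.8,0.9,0],
    [-0.5,0.6,0],
    [-0.3,0.33,0]
  ],
  "gripper": [40,40,40,40,40,40,40,40,40]
}}

```text
time: 41.05
eef_pos: [0.6042, -0.1456, 0.149]
ee_rot: [0.819, 0.574, -0.001, -0.001]
ft_force: [-0.2, 0.6, -0.0]
finger_gap: 0.0399
grip_force: 0.0
```

Request:
{"method": "servo_tool", "body": {
  "rot": [
    [0,0,-1],
    [0,0,-1],
    [0,0,-1],
    [0,0,-1],
    [0,0,-1],
    [0,0,-1],
    [0,0,-1],
    [0,0,-1],
    [0,0,-1],
    [0,0,-1]
  ],
  "dp": [
    [0,0,0],
    [0,0,0],
    [0,0,0],
    [0,0,0],
    [0,0,0],
    [0,0,0],
    [0,0,0],
    [0,0,0],
    [0,0,0],
    [0,0,0]
  ],
  "gripper": [40,40,40,40,40,40,40,40,40,40]
}}

```text
time: 42.05
eef_pos: [0.604, -0.1439, 0.1498]
ee_rot: [0.255, 0.967, 0.0, -0.0]
ft_force: [-0.0, -0.5, -0.4]
finger_gap: 0.0403
grip_force: 0.0
```

Request:
{"method": "servo_tool", "body": {
  "rot": [
    [0,0,-1],
    [0,0,-1],
    [0,0,-1],
    [0,0,-0.05],
    [0,0,0]
  ],
  "dp": [
    [0,0,0],
    [0,0,0],
    [0,0,0],
    [0,0,0],
    [0,0,0]
  ],
  "gripper": [40,40,40,40,40]
}}

```text
time: 42.55
eef_pos: [0.6042, -0.144, 0.15]
ee_rot: [0.049, 0.999, 0.0, -0.0]
ft_force: [0.1, -1.0, 0.2]
finger_gap: 0.0399
grip_force: 0.0
```

```bash
python3 go.py T 0 -140.4 66 180; python3 - <<'E'
from h import *
p,w=look("top");r=to(RE,w);z=w[...,2]*1000
hsv=cv2.cvtColor(p,cv2.COLOR_RGB2HSV)
rd=((hsv[...,0]<7)|(hsv[...,0]>173))&(hsv[...,1]>150)&(hsv[...,2]>70)&(abs(r[...,0])<75)&(abs(r[...,1])<120)
nn,l,s,c=cv2.connectedComponentsWithStats(rd.astype(np.uint8))
for i in range(1,nn):
    if s[i,4]>10: k=l==i;print(s[i,4],np.nanpercentile(z[k],[10,50,90]).round(1),rect(r[k]/1000))
p,w=look("scene");cv2.imwrite("pics/s9.png",cv2.resize(p[150:430,170:430],None,fx=2.1,fy=2.1,interpolation=cv2.INTER_CUBIC)[:,:,::-1])
E
```

```text
t 42.55 tcp [ 604.2 -144.   150. ] xdir 174.33 tilt 0.02 gap 39.9 F [ 0.1 -1.   0.2] grip 0.0 tray [   0.4 -136.5] j6 -1.75
goal [ 603.4 -147.8   66. ] tool units [ 0.02 -0.19  4.2 ]
rz units -0.03
375 [40.9 45.9 49.3] (array([32.4, -8.3]), array([93.1, 23.4]), 88.86)
312 [34.  36.7 38.6] (array([-38. , -11.2]), array([138.1,  15.2]), 89.8)
```

View pics/s9.png

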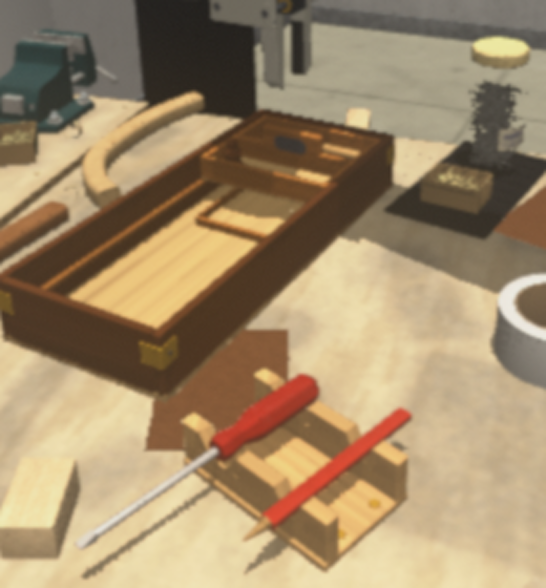

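Both tools lie in their notches, the driver at (260,415) and the pencil at (340,465). Now I'll slide the till home.

Request:
{"method": "servo_tool", "body": {
  "rot": [
    [0,0,0],
    [0,0,0],
    [0,0,0],
    [0,0,0],
    [0,0,0],
    [0,0,0],
    [0,0,0],
    [0,0,0]
  ],
  "dp": [
    [0.02,-0.19,0.2],
    [0,0,0.7],
    [0,0,1],
    [0,0,1],
    [0,0,0.7],
    [0,0,0.4],
    [0,0,0.2],
    [0,0,0]
  ],
  "gripper": [40,40,40,40,40,40,40,40]
}}

```text
time: 43.45
eef_pos: [0.6036, -0.1479, 0.0661]
ee_rot: [0.048, 0.999, 0.0, -0.0]
ft_force: [0.4, -0.6, -0.3]
finger_gap: 0.0399
grip_force: 0.0
```

Request:
{"method": "servo_tool", "body": {
  "rot": [
    [0,0,0],
    [0,0,0],
    [0,0,0],
    [0,0,0],
    [0,0,0]
  ],
  "dp": [
    [0,0,0],
    [0,0,0],
    [0,0,0],
    [0,0,0],
    [0,0,0]
  ],
  "gripper": [4,4,4,4,4],
  "force": 20
}}

```text
time: 43.95
eef_pos: [0.6037, -0.1479, 0.0665]
ee_rot: [0.048, 0.999, -0.0, 0.0]
ft_force: [-0.5, 0.4, 1.2]
finger_gap: 0.0099
grip_force: 20.0
```

```bash
python3 go.py T 0 140 66 180
```

```text
t 43.95 tcp [ 603.7 -147.9   66.5] xdir 174.53 tilt 0.02 gap 9.9 F [-0.5  0.4  1.2] grip 20.0 tray [   0.3 -140.5] j6 -1.76
goal [630.  131.4  66. ] tool units [ 0.02 14.03  0.03]
rz units -0.0
```

Request:
{"method": "servo_tool", "body": {
  "rot": [
    [0,0,0],
    [0,0,0],
    [0,0,0],
    [0,0,0],
    [0,0,0],
    [0,0,0],
    [0,0,0],
    [0,0,0],
    [0,0,0],
    [0,0,0]
  ],
  "dp": [
    [0,0.2,0],
    [0,0.6,0],
    [0,1,0],
    [0,1,0],
    [0,1,0],
    [0,1,0],
    [0,1,0],
    [0,1,0],
    [0,1,0],
    [0,1,0]
  ],
  "gripper": [4,4,4,4,4,4,4,4,4,4]
}}

```text
time: 44.95
eef_pos: [0.6205, 0.0287, 0.0665]
ee_rot: [0.048, 0.999, -0.0, 0.0]
ft_force: [2.9, -3.9, 1.2]
finger_gap: 0.0102
grip_force: 20.0
```

Request:
{"method": "servo_tool", "body": {
  "rot": [
    [0,0,0],
    [0,0,0],
    [0,0,0],
    [0,0,0],
    [0,0,0],
    [0,0,0],
    [0,0,0],
    [0,0,0],
    [0,0,0]
  ],
  "dp": [
    [0,1,0],
    [0,1,0],
    [0,1,0],
    [0,0.9,0],
    [0,0.6,0],
    [0,0.4,0],
    [0,0.2,0],
    [0,0.1,0],
    [0,0,0]
  ],
  "gripper": [4,4,4,4,4,4,4,4,4]
}}

```text
time: 45.85
eef_pos: [0.6303, 0.1311, 0.0665]
ee_rot: [0.048, 0.999, 0.0, 0.0]
ft_force: [0.2, 1.9, 4.9]
finger_gap: 0.0098
grip_force: 20.0
```

Request:
{"method": "servo_tool", "body": {
  "rot": [
    [0,0,0],
    [0,0,0]
  ],
  "dp": [
    [0,0.05,0],
    [0,0,0]
  ],
  "gripper": [4,4]
}}

```text
time: 46.05
eef_pos: [0.6304, 0.1318, 0.0665]
ee_rot: [0.048, 0.999, 0.0, 0.0]
ft_force: [0.1, 0.4, 5.0]
finger_gap: 0.0097
grip_force: 20.0
```

```bash
python3 go.py T 0 140.5 66 180
```

```text
t 46.05 tcp [630.4 131.8  66.5] xdir 174.51 tilt 0.02 gap 9.7 F [0.1 0.4 5. ] grip 20.0 tray [  0.3 140.4] j6 -1.31
goal [630.  131.9  66. ] tool units [0.02 0.   0.03]
rz units -0.0
```

Request:
{"method": "servo_tool", "body": {
  "rot": [
    [0,0,0],
    [0,0,0]
  ],
  "dp": [
    [0,0.04,0],
    [0,0,0]
  ],
  "gripper": [4,4]
}}

```text
time: 46.25
eef_pos: [0.6304, 0.1324, 0.0665]
ee_rot: [0.048, 0.999, 0.0, -0.0]
ft_force: [-0.1, -1.5, 6.2]
finger_gap: 0.0098
grip_force: 20.0
```

Request:
{"method": "servo_tool", "body": {
  "rot": [
    [0,0,0],
    [0,0,0]
  ],
  "dp": [
    [0,0.04,0],
    [0,0,0]
  ],
  "gripper": [4,4]
}}

```text
time: 46.45
eef_pos: [0.6304, 0.1324, 0.0665]
ee_rot: [0.048, 0.999, -0.001, -0.0]
ft_force: [-1.8, -6.8, 6.6]
finger_gap: 0.0098
grip_force: 20.0
```

Request:
{"method": "servo_tool", "body": {
  "rot": [
    [0,0,0],
    [0,0,0],
    [0,0,0],
    [0,0,0],
    [0,0,0],
    [0,0,0],
    [0,0,0],
    [0,0,0],
    [0,0,0]
  ],
  "dp": [
    [0,0,0],
    [0,0,0],
    [0,0,0],
    [0,0,0],
    [0,0,-0.5],
    [0,0,-0.9],
    [0,0,-1],
    [0,0,-1],
    [0,0,-0.8]
  ],
  "gripper": [40,40,40,40,40,40,40,40,40]
}}

```text
time: 47.35
eef_pos: [0.6309, 0.1335, 0.1533]
ee_rot: [0.048, 0.999, 0.0, 0.001]
ft_force: [0.8, 0.1, 0.7]
finger_gap: 0.0397
grip_force: 0.0
```

Request:
{"method": "servo_tool", "body": {
  "rot": [
    [0,0,1],
    [0,0,1],
    [0,0,1],
    [0,0,1],
    [0,0,1],
    [0,0,1],
    [0,0,1],
    [0,0,1],
    [0,0,1],
    [0,0,1]
  ],
  "dp": [
    [0,0,0],
    [0,0,0],
    [0,0,0],
    [0,0,0],
    [0,0,0],
    [0,0,0],
    [0,0,0],
    [0,0,0],
    [0,0,0],
    [0,0,0]
  ],
  "gripper": [40,40,40,40,40,40,40,40,40,40]
}}

```text
time: 48.35
eef_pos: [0.6306, 0.1334, 0.1515]
ee_rot: [0.681, 0.733, 0.0, 0.0]
ft_force: [0.4, -0.6, -0.6]
finger_gap: 0.0401
grip_force: 0.0
```

Request:
{"method": "servo_tool", "body": {
  "rot": [
    [0,0,1],
    [0,0,0.26],
    [0,0,0]
  ],
  "dp": [
    [0,0,0],
    [0,0,0],
    [0,0,0]
  ],
  "gripper": [84,84,84]
}}

```text
time: 48.65
eef_pos: [0.6306, 0.1334, 0.1513]
ee_rot: [0.741, 0.672, 0.0, 0.0]
ft_force: [0.5, 0.0, 0.1]
finger_gap: 0.0597
grip_force: 0.0
```

```bash
python3 go.py M 2.2 47.3 150 92.6; python3 - <<'E'
from h import *
p,w=look("scene");t=to(TR,w);z=w[...,2]*1000
k=(abs(t[...,0])<36)&(abs(t[...,1]-140)<15)&(z>72)&(z<84); print(np.percentile(t[k],[2,50,98],0).round(1))
m=to(MA,w);k=(abs(m[...,0])<60)&(abs(m[...,1]-55)<50)&(z>17)&(z<60);print("box",k.sum(),np.median(z[k]),rect(m[k]/1000))
E
```

```text
t 48.65 tcp [630.6 133.4 151.3] xdir 84.43 tilt 0.05 gap 59.7 F [0.5 0.  0.1] grip 0.0 tray [  0.5 142.1] j6 0.27
goal [ 428.4 -204.3  150. ] tool units [-17.79  -8.42   0.06]
rz units 0.0
[[-35.4 138.7]
 [ -4.2 147.3]
 [ 34.  149.6]]
box 471 27.3296897769964 (array([ 3.4, 55.1]), array([67.2, 69.5]), 2.41)
```

Request:
{"method": "servo_tool", "body": {
  "rot": [
    [0,0,0],
    [0,0,0],
    [0,0,0],
    [0,0,0],
    [0,0,0],
    [0,0,0],
    [0,0,0],
    [0,0,0],
    [0,0,0],
    [0,0,0]
  ],
  "dp": [
    [-0.5,-0.2,0],
    [-0.9,-0.4,0],
    [-1,-0.5,0],
    [-1,-0.5,0],
    [-1,-0.5,0],
    [-1,-0.5,0],
    [-1,-0.5,0],
    [-1,-0.5,0],
    [-1,-0.5,0],
    [-1,-0.5,0]
  ],
  "gripper": [84,84,84,84,84,84,84,84,84,84]
}}

```text
time: 49.7
eef_pos: [0.5193, -0.0465, 0.1503]
ee_rot: [0.74, 0.672, 0.0, 0.0]
ft_force: [-0.2, 0.3, -0.2]
finger_gap: 0.0838
grip_force: 0.0
```

Request:
{"method": "servo_tool", "body": {
  "rot": [
    [0,0,0],
    [0,0,0],
    [0,0,0],
    [0,0,0],
    [0,0,0],
    [0,0,0],
    [0,0,0],
    [0,0,0],
    [0,0,0],
    [0,0,0]
  ],
  "dp": [
    [-1,-0.45,0],
    [-1,-0.45,0],
    [-1,-0.45,0],
    [-1,-0.45,0],
    [-1,-0.45,0],
    [-1,-0.45,0],
    [-1,-0.45,0],
    [-0.8,-0.4,0],
    [-0.6,-0.2,0],
    [0,0,0]
  ],
  "gripper": [84,84,84,84,84,84,84,84,84,84]
}}

```text
time: 50.7
eef_pos: [0.4289, -0.206, 0.1503]
ee_rot: [0.741, 0.671, -0.0, 0.0]
ft_force: [-0.5, 0.1, -0.6]
finger_gap: 0.0841
grip_force: 0.0
```

```bash
python3 go.py M 2.2 47.3 28 92.6; python3 - <<'E'
from h import *
for n in("scene","top"):
    p,w1=look(n); w0=cloud(n,np.load(f"pics/{n}0.npy"));p0=cv2.imread(f"pics/{n}0.png")[:,:,::-1]
    for w in(w0,w1):
        t=to(TR,w);z=w[...,2]*1000
        k=(abs(t[...,0])<36)&(abs(t[...,1]-140)<15)&(z>72)&(z<84); print(n,k.sum(),np.percentile(t[k],[2,50,98],0).round(1).tolist())
    if n=="top":
        a=p0[180:265,228:305].astype(np.float32).mean(-1);b=p[180:265,228:305].astype(np.float32).mean(-1)
        print("shift px",cv2.phaseCorrelate(a,b,cv2.createHanningWindow(a.shape[::-1],cv2.CV_32F)), abs(p0.astype(int)-p)[185:265,230:290].mean())
        cv2.imwrite("pics/cmp.png",cv2.resize(np.vstack([p0[175:270,220:340],p[175:270,220:340]]),None,fx=3,fy=3,interpolation=cv2.INTER_CUBIC)[:,:,::-1])
E
```

```text
t 50.7 tcp [ 428.9 -206.   150.3] xdir 84.36 tilt 0.02 gap 84.1 F [-0.5  0.1 -0.6] grip 0.0 tray [-168.2 -215. ] j6 -0.4
goal [ 428.4 -204.3   28. ] tool units [ 0.09 -0.03  6.12]
rz units -0.01
scene 213 [[-35.1, 135.8], [-2.7, 143.8], [34.5, 146.1]]
scene 223 [[-34.5, 139.2], [-2.3, 147.2], [33.5, 149.5]]
top 128 [[-33.7, 132.3], [-0.5, 136.3], [33.2, 142.4]]
top 129 [[-33.8, 135.9], [1.2, 140.0], [32.5, 146.3]]
shift px ((-1.7713969116380213, -0.0862247567646861), 0.7807880601618025) 13.069027777777778
```

View pics/cmp.png

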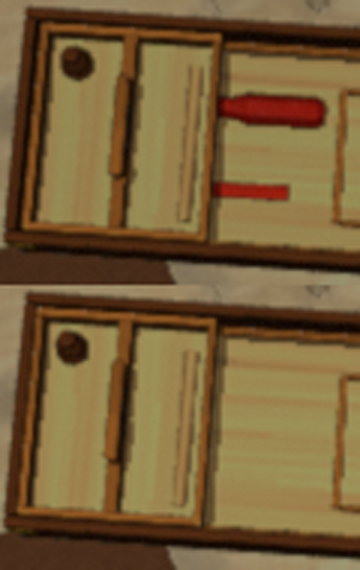

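Compared with the start (upper half), the till now sits about 3.5 mm further in, flush at its end stop. Now the box.

Request:
{"method": "servo_tool", "body": {
  "rot": [
    [0,0,0],
    [0,0,0],
    [0,0,0],
    [0,0,0],
    [0,0,0],
    [0,0,0],
    [0,0,0],
    [0,0,0],
    [0,0,0],
    [0,0,0]
  ],
  "dp": [
    [0.09,-0.03,0.4],
    [0,0,0.9],
    [0,0,1],
    [0,0,1],
    [0,0,1],
    [0,0,0.9],
    [0,0,0.5],
    [0,0,0.3],
    [0,0,0.15],
    [0,0,0]
  ],
  "gripper": [84,84,84,84,84,84,84,84,84,84]
}}

```text
time: 51.8
eef_pos: [0.4296, -0.2029, 0.0274]
ee_rot: [0.74, 0.672, 0.0, 0.0]
ft_force: [-0.6, -0.0, 0.7]
finger_gap: 0.0838
grip_force: 0.0
```

Request:
{"method": "servo_tool", "body": {
  "rot": [
    [0,0,0],
    [0,0,0],
    [0,0,0],
    [0,0,0],
    [0,0,0]
  ],
  "dp": [
    [0,0,0],
    [0,0,0],
    [0,0,0],
    [0,0,0],
    [0,0,0]
  ],
  "gripper": [55,55,55,55,55],
  "force": 30
}}

```text
time: 52.3
eef_pos: [0.4296, -0.2031, 0.0277]
ee_rot: [0.741, 0.672, 0.0, 0.0]
ft_force: [-2.5, 1.0, 6.2]
finger_gap: 0.0666
grip_force: 30.0
```

```bash
python3 go.py T 0 -79 130
```

```text
t 52.3 tcp [ 429.6 -203.1   27.7] xdir 84.45 tilt 0.02 gap 66.6 F [-2.5  1.   6.2] grip 30.0 tray [-167.8 -212. ] j6 -0.4
goal [609.2 -86.6 130. ] tool units [ 6.66  8.38 -5.11]
rz units -0.01
```

Request:
{"method": "servo_tool", "body": {
  "rot": [
    [0,0,0],
    [0,0,0],
    [0,0,0],
    [0,0,0],
    [0,0,0],
    [0,0,0],
    [0,0,0]
  ],
  "dp": [
    [0,0,-0.3],
    [0,0,-0.8],
    [0,0,-1],
    [0,0,-1],
    [0,0,-1],
    [0,0,-0.7],
    [0,0,-0.3]
  ],
  "gripper": [55,55,55,55,55,55,55]
}}

```text
time: 53.0
eef_pos: [0.4298, -0.2031, 0.1306]
ee_rot: [0.74, 0.672, 0.0, 0.001]
ft_force: [-0.2, 0.5, -2.7]
finger_gap: 0.0664
grip_force: 30.0
```

Request:
{"method": "servo_tool", "body": {
  "rot": [
    [0,0,0],
    [0,0,0],
    [0,0,0],
    [0,0,0],
    [0,0,0],
    [0,0,0],
    [0,0,0],
    [0,0,0],
    [0,0,0],
    [0,0,0]
  ],
  "dp": [
    [0.3,0.4,0],
    [0.6,0.8,0],
    [0.8,1,0],
    [0.8,1,0],
    [0.8,1,0],
    [0.8,1,0],
    [0.8,1,0],
    [0.8,1,0],
    [0.6,0.7,0],
    [0.36,0.48,0]
  ],
  "gripper": [55,55,55,55,55,55,55,55,55,55]
}}

```text
time: 54.0
eef_pos: [0.6099, -0.0854, 0.128]
ee_rot: [0.74, 0.672, -0.0, -0.001]
ft_force: [0.5, -0.4, -2.7]
finger_gap: 0.0668
grip_force: 30.0
```

Request:
{"method": "servo_tool", "body": {
  "rot": [
    [0,0,0]
  ],
  "dp": [
    [0,0,0]
  ],
  "gripper": [55]
}}

```text
time: 54.1
eef_pos: [0.6098, -0.0858, 0.1284]
ee_rot: [0.74, 0.672, -0.0, -0.0]
ft_force: [-0.3, 0.3, -2.0]
finger_gap: 0.0664
grip_force: 30.0
```

```bash
python3 go.py T 0 -79 32
```

```text
t 54.1 tcp [609.8 -85.8 128.4] xdir 84.51 tilt 0.06 gap 66.4 F [-0.3  0.3 -2. ] grip 30.0 tray [  0.5 -78.1] j6 -0.09
goal [609.2 -86.6  32. ] tool units [-0.04 -0.02  4.82]
rz units -0.01
```

Request:
{"method": "servo_tool", "body": {
  "rot": [
    [0,0,0],
    [0,0,0],
    [0,0,0],
    [0,0,0],
    [0,0,0],
    [0,0,0],
    [0,0,0],
    [0,0,0],
    [0,0,0]
  ],
  "dp": [
    [-0.04,-0.02,0.4],
    [0,0,0.9],
    [0,0,1],
    [0,0,1],
    [0,0,0.8],
    [0,0,0.4],
    [0,0,0.2],
    [0,0,0.1],
    [0,0,0]
  ],
  "gripper": [55,55,55,55,55,55,55,55,55]
}}

```text
time: 55.0
eef_pos: [0.6089, -0.0874, 0.0337]
ee_rot: [0.74, 0.672, 0.0, 0.0]
ft_force: [-0.4, 0.3, -2.4]
finger_gap: 0.0666
grip_force: 30.0
```

Request:
{"method": "servo_tool", "body": {
  "rot": [
    [0,0,0],
    [0,0,0]
  ],
  "dp": [
    [0,0,0.05],
    [0,0,0]
  ],
  "gripper": [55,55]
}}

```text
time: 55.2
eef_pos: [0.6089, -0.0874, 0.0327]
ee_rot: [0.74, 0.672, 0.0, 0.0]
ft_force: [0.0, 0.0, -2.5]
finger_gap: 0.0666
grip_force: 30.0
```

Request:
{"method": "servo_tool", "body": {
  "rot": [
    [0,0,0],
    [0,0,0],
    [0,0,0]
  ],
  "dp": [
    [0,0,0.05],
    [0,0,0.03],
    [0,0,0]
  ],
  "gripper": [55,55,55]
}}

```text
time: 55.5
eef_pos: [0.6087, -0.0873, 0.0308]
ee_rot: [0.74, 0.672, 0.0, 0.0]
ft_force: [-0.7, 1.4, -1.7]
finger_gap: 0.0662
grip_force: 30.0
```

Request:
{"method": "servo_tool", "body": {
  "rot": [
    [0,0,0],
    [0,0,0]
  ],
  "dp": [
    [0,0,0.02],
    [0,0,0]
  ],
  "gripper": [55,55]
}}

```text
time: 55.7
eef_pos: [0.6087, -0.0873, 0.0307]
ee_rot: [0.74, 0.672, 0.0, 0.0]
ft_force: [-3.5, 0.9, 4.8]
finger_gap: 0.0667
grip_force: 30.0
```

Request:
{"method": "servo_tool", "body": {
  "rot": [
    [0,0,0],
    [0,0,0],
    [0,0,0],
    [0,0,0],
    [0,0,0],
    [0,0,0],
    [0,0,0],
    [0,0,0],
    [0,0,0],
    [0,0,0]
  ],
  "dp": [
    [0,0,0],
    [0,0,0],
    [0,0,0],
    [0,0,-0.4],
    [0,0,-0.9],
    [0,0,-1],
    [0,0,-1],
    [0,0,-1],
    [0,0,-1],
    [0,0,-1]
  ],
  "gripper": [84,84,84,84,84,84,84,84,84,84]
}}

```text
time: 56.7
eef_pos: [0.6087, -0.0874, 0.1577]
ee_rot: [0.741, 0.672, 0.0, 0.0]
ft_force: [0.0, 0.1, -0.4]
finger_gap: 0.0837
grip_force: 0.0
```

Request:
{"method": "servo_tool", "body": {
  "rot": [
    [0,0,0],
    [0,0,0],
    [0,0,0],
    [0,0,0],
    [0,0,0],
    [0,0,0],
    [0,0,0],
    [0,0,0],
    [0,0,0],
    [0,0,0]
  ],
  "dp": [
    [-0.3,-0.2,-1],
    [-0.8,-0.5,-0.7],
    [-1,-0.75,-0.2],
    [-1,-0.8,0],
    [-1,-0.8,0],
    [-1,-0.8,0],
    [-1,-0.8,0],
    [-1,-0.8,0],
    [-1,-0.8,0],
    [-1,-0.8,0]
  ],
  "gripper": [93,93,93,93,93,93,93,93,93,93]
}}

```text
time: 57.7
eef_pos: [0.4491, -0.2559, 0.1944]
ee_rot: [0.741, 0.672, -0.0, 0.0]
ft_force: [-0.4, 0.6, -0.1]
finger_gap: 0.093
grip_force: 0.0
```

```bash
python3 go.py M 1 -52.5 105 92.6; python3 - <<'E'
from h import *
p,w=look("top");t=to(TR,w);z=w[...,2]*1000
k=(abs(t[...,0])<48)&(abs(t[...,1]+72)<42)&(z>28)&(z<48);print("box",k.sum(),rect(t[k]/1000),np.percentile(z[k],[5,50,95]))
E
```

```text
t 57.7 tcp [ 449.1 -255.9  194.4] xdir 84.44 tilt 0.01 gap 93.0 F [-0.4  0.6 -0.1] grip 0.0 tray [-143.3 -262.7] j6 -0.47
goal [ 413.  -302.9  105. ] tool units [-2.51 -1.57  4.47]
rz units 0.0
box 407 (array([  0.5, -73.3]), array([66.8, 63.2]), 0.29) [28.60352569 33.69623067 41.00166415]
```

Box is upright in its pocket (0.5, −73). Now the jar.

Request:
{"method": "servo_tool", "body": {
  "rot": [
    [0,0,0],
    [0,0,0],
    [0,0,0],
    [0,0,0],
    [0,0,0],
    [0,0,0],
    [0,0,0],
    [0,0,0],
    [0,0,0],
    [0,0,0]
  ],
  "dp": [
    [-0.9,-0.6,0],
    [-0.8,-0.5,0],
    [-0.5,-0.3,0],
    [-0.31,-0.17,0],
    [0,0,0.5],
    [0,0,0.9],
    [0,0,1],
    [0,0,1],
    [0,0,0.7],
    [0,0,0.35]
  ],
  "gripper": [93,93,93,93,93,93,93,93,93,93]
}}

```text
time: 58.75
eef_pos: [0.4145, -0.3011, 0.1035]
ee_rot: [0.74, 0.672, -0.0, -0.001]
ft_force: [-0.1, -0.0, 0.1]
finger_gap: 0.0931
grip_force: 0.0
```

Request:
{"method": "servo_tool", "body": {
  "rot": [
    [0,0,0],
    [0,0,0],
    [0,0,0],
    [0,0,0],
    [0,0,0],
    [0,0,0],
    [0,0,0]
  ],
  "dp": [
    [0,0,0],
    [0,0,0],
    [0,0,0],
    [0,0,0],
    [0,0,0],
    [0,0,0],
    [0,0,0]
  ],
  "gripper": [93,60,60,60,60,60,60]
}}

```text
time: 59.45
eef_pos: [0.4147, -0.302, 0.1057]
ee_rot: [0.74, 0.672, -0.0, 0.0]
ft_force: [-0.4, 0.7, 6.2]
finger_gap: 0.0686
grip_force: 29.9
```

```bash
python3 go.py T -3 -167 190
```

```text
t 59.45 tcp [ 414.7 -302.   105.7] xdir 84.45 tilt 0.04 gap 68.6 F [-0.4  0.7  6.2] grip 29.9 tray [-173.2 -311.8] j6 -0.58
goal [ 597.9 -174.   190. ] tool units [ 7.25  8.5  -4.21]
rz units -0.01
```

Request:
{"method": "servo_tool", "body": {
  "rot": [
    [0,0,0],
    [0,0,0],
    [0,0,0],
    [0,0,0],
    [0,0,0],
    [0,0,0],
    [0,0,0]
  ],
  "dp": [
    [0,0,-0.3],
    [0,0,-0.8],
    [0,0,-1],
    [0,0,-1],
    [0,0,-0.7],
    [0,0,-0.3],
    [0,0,-0.1]
  ],
  "gripper": [60,60,60,60,60,60,60]
}}

```text
time: 60.15
eef_pos: [0.4147, -0.3018, 0.1898]
ee_rot: [0.74, 0.672, 0.0, 0.0]
ft_force: [-0.6, -0.1, -3.6]
finger_gap: 0.0684
grip_force: 29.9
```

Request:
{"method": "servo_tool", "body": {
  "rot": [
    [0,0,0],
    [0,0,0],
    [0,0,0],
    [0,0,0],
    [0,0,0],
    [0,0,0],
    [0,0,0],
    [0,0,0],
    [0,0,0],
    [0,0,0]
  ],
  "dp": [
    [0.4,0.4,0],
    [0.7,0.9,0],
    [0.85,1,0],
    [0.85,1,0],
    [0.85,1,0],
    [0.85,1,0],
    [0.85,1,0],
    [0.85,1,0],
    [0.7,0.8,0],
    [0.35,0.4,0]
  ],
  "gripper": [60,60,60,60,60,60,60,60,60,60]
}}

```text
time: 61.15
eef_pos: [0.599, -0.1724, 0.1882]
ee_rot: [0.74, 0.673, -0.0, -0.001]
ft_force: [-1.5, 0.7, -4.1]
finger_gap: 0.0685
grip_force: 29.9
```

Request:
{"method": "servo_tool", "body": {
  "rot": [
    [0,0,0]
  ],
  "dp": [
    [0,0,0]
  ],
  "gripper": [60]
}}

```text
time: 61.25
eef_pos: [0.5984, -0.173, 0.1885]
ee_rot: [0.74, 0.673, -0.0, -0.0]
ft_force: [-0.1, 0.5, -3.7]
finger_gap: 0.0685
grip_force: 29.9
```

```bash
python3 go.py T -3 -166.5 110
```

```text
t 61.25 tcp [ 598.4 -173.   188.5] xdir 84.53 tilt 0.06 gap 68.5 F [-0.1  0.5 -3.7] grip 29.9 tray [  -2.5 -166. ] j6 -0.23
goal [ 597.9 -173.5  110. ] tool units [-0.02 -0.02  3.93]
rz units -0.0
```

Contact should come at TCP z ≈ 107–108.5.

Request:
{"method": "servo_tool", "body": {
  "rot": [
    [0,0,0],
    [0,0,0],
    [0,0,0],
    [0,0,0],
    [0,0,0],
    [0,0,0],
    [0,0,0],
    [0,0,0]
  ],
  "dp": [
    [0,0,0.4],
    [0,0,0.8],
    [0,0,0.9],
    [0,0,0.9],
    [0,0,0.5],
    [0,0,0.3],
    [0,0,0.1],
    [0,0,0]
  ],
  "gripper": [60,60,60,60,60,60,60,60]
}}

```text
time: 62.05
eef_pos: [0.598, -0.174, 0.1114]
ee_rot: [0.74, 0.672, 0.0, 0.0]
ft_force: [0.1, 0.3, -4.0]
finger_gap: 0.0683
grip_force: 29.9
```

Request:
{"method": "servo_tool", "body": {
  "rot": [
    [0,0,0],
    [0,0,0]
  ],
  "dp": [
    [0,0,0.05],
    [0,0,0]
  ],
  "gripper": [60,60]
}}

```text
time: 62.25
eef_pos: [0.5981, -0.1739, 0.1107]
ee_rot: [0.74, 0.672, 0.0, 0.0]
ft_force: [0.3, -0.0, -4.0]
finger_gap: 0.0686
grip_force: 29.9
```

Request:
{"method": "servo_tool", "body": {
  "rot": [
    [0,0,0],
    [0,0,0]
  ],
  "dp": [
    [0,0,0.04],
    [0,0,0]
  ],
  "gripper": [60,60]
}}

```text
time: 62.45
eef_pos: [0.5979, -0.1739, 0.1095]
ee_rot: [0.74, 0.672, 0.0, 0.0]
ft_force: [-0.3, 0.3, -4.2]
finger_gap: 0.0686
grip_force: 29.9
```

Request:
{"method": "servo_tool", "body": {
  "rot": [
    [0,0,0],
    [0,0,0]
  ],
  "dp": [
    [0,0,0.04],
    [0,0,0]
  ],
  "gripper": [60,60]
}}

```text
time: 62.65
eef_pos: [0.5979, -0.174, 0.1089]
ee_rot: [0.74, 0.672, 0.0, 0.0]
ft_force: [-0.7, 0.8, -1.7]
finger_gap: 0.0684
grip_force: 29.9
```

Request:
{"method": "servo_tool", "body": {
  "rot": [
    [0,0,0],
    [0,0,0]
  ],
  "dp": [
    [0,0,0.02],
    [0,0,0]
  ],
  "gripper": [60,60]
}}

```text
time: 62.85
eef_pos: [0.598, -0.174, 0.1088]
ee_rot: [0.74, 0.672, 0.0, 0.0]
ft_force: [-2.3, 1.7, 3.2]
finger_gap: 0.0682
grip_force: 29.9
```

Contact. I'll release, rise and back off.

Request:
{"method": "servo_tool", "body": {
  "rot": [
    [0,0,0],
    [0,0,0],
    [0,0,0],
    [0,0,0],
    [0,0,0],
    [0,0,0],
    [0,0,0],
    [0,0,0],
    [0,0,0],
    [0,0,0]
  ],
  "dp": [
    [0,0,0],
    [0,0,0],
    [0,0,0],
    [0,0,0],
    [0,0,-0.4],
    [0,0,-0.9],
    [0,0,-1],
    [0,0,-1],
    [0,0,-1],
    [0,0,-1]
  ],
  "gripper": [93,93,93,93,93,93,93,93,93,93]
}}

```text
time: 63.85
eef_pos: [0.5979, -0.1739, 0.217]
ee_rot: [0.74, 0.672, 0.0, 0.001]
ft_force: [0.5, 0.5, 0.1]
finger_gap: 0.0929
grip_force: 0.0
```

Request:
{"method": "servo_tool", "body": {
  "rot": [
    [0,0,0],
    [0,0,0],
    [0,0,0],
    [0,0,0],
    [0,0,0],
    [0,0,0],
    [0,0,0],
    [0,0,0],
    [0,0,0],
    [0,0,0]
  ],
  "dp": [
    [-0.4,0,0],
    [-0.8,-0.3,0],
    [-1,-0.5,0],
    [-1,-0.5,0],
    [-1,-0.5,0],
    [-1,-0.5,0],
    [-1,-0.5,0],
    [-0.8,-0.5,0],
    [-0.4,-0.2,0],
    [0,0,0]
  ],
  "gripper": [93,93,93,93,93,93,93,93,93,93]
}}

```text
time: 64.85
eef_pos: [0.5129, -0.3156, 0.2137]
ee_rot: [0.741, 0.671, -0.0, -0.0]
ft_force: [-0.1, -0.3, 0.4]
finger_gap: 0.0933
grip_force: 0.0
```

```bash
python3 go.py; python3 - <<'E'
from h import *
p,w=look("top");t=to(TR,w);z=w[...,2]*1000
k=(abs(t[...,0])<48)&(abs(t[...,1]+72)<35)&(z>28)&(z<48);print("box",rect(t[k]/1000))
k=(abs(t[...,0])<60)&(abs(t[...,1]+165)<60)&(z>148)&(z<175);print("lid",rect(t[k]/1000),np.percentile(z[k],[5,50,95]))
k=(abs(t[...,0])<36)&(abs(t[...,1]-140)<15)&(z>72)&(z<84); print("batten",np.percentile(t[k],[2,50,98],0).round(1).tolist())
p2,w=look("scene")
cv2.imwrite("pics/fin.png",np.hstack([cv2.resize(p[150:360,150:510],(400,300)),cv2.resize(p2[150:420,150:450],(400,300))])[:,:,::-1])
E
```

```text
t 64.85 tcp [ 512.9 -315.6  213.7] xdir 84.35 tilt 0.05 gap 93.3 F [-0.1 -0.3  0.4] grip 0.0 tray [ -74.1 -316. ] j6 -0.5
box (array([  0.8, -73.2]), array([67.1, 63.3]), 0.18)
lid (array([  -4.2, -167.3]), array([64.8, 63.8]), 38.09) [155.44818823 158.79713101 161.8544006 ]
batten [[-34.9, 135.9], [0.4, 139.6], [34.6, 145.9]]
```

View pics/fin.png

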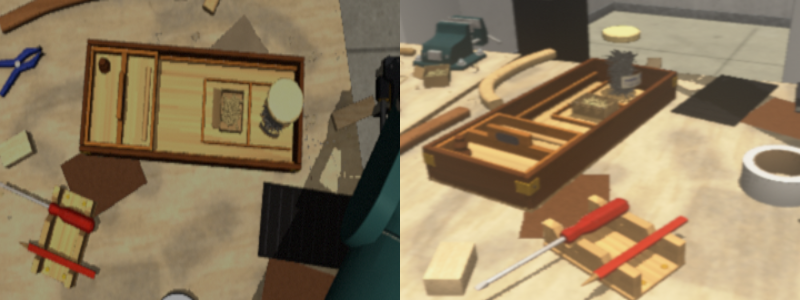

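The till is home at the left end, the box (230,110) and jar (285,100) are in their pockets, both tools are on the rest (70,240), and the arm is clear.

```bash
python3 -c "
from rig import robot; print(robot.sign_off())"
```

```text
the job is handed in; nothing more can be done
None
```

I handed the job in at about 65 s: the screwdriver and pencil lie in their notches on the rest, the till is home against its stop, and the jar and box stand upright in their own pockets.

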